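Line up the sawn horses and hold the dust shutter half open

TASK

Clean the three sawn wooden horses at the dust inlet: push them into a straight row, each standing with its flank flush against the inlet's front, then slide the sprung shutter on top of the inlet by its handle to half open and hold it there against its spring, the horses staying in their row. Finish while still holding the shutter half open with the gripper; leave the glue bottle, the measuring tape and the offcut where they are.

Things in the scene. Friction and masses are not known exactly. Their poses are not given: they have to be found in the camera images.
- inlet: Fixed grey dust-inlet box: 400 mm wide (its y), 130 deep (its x, into the box, away from the robot), 50 high. Origin: foot of the middle of its flat front face (plane x = 0); a horse flush by its flank has its origin at x = -20 mm. Rails on top 58 mm high. The suction mouth in the top spans y = -80 to 0. Spring tube on top, y = 115 to 190, 66 mm high; hose at the back.
- half_mark (a point): Tip of a small brass stud on the rear rail of the inlet, 103.5 mm behind its front, 62 mm high, at inlet y = 0: the handle's centre is level with it at half travel.
- shutter (a joint): Travel of the shutter in m along the inlet's +y: 0 = mouth shut (its rest), 0.080 = mouth fully open (end stop), 0.040 = half open. A spring always pushes it shut: 3 N at 0, rising 100 N/m to 7 N at half travel and 11 N at full travel; let go, it slides shut.
- shutter_handle (a point): Top centre of the shutter's handle: upright dark wooden fin, 12 mm thick (along the slide, inlet y), 30 wide (inlet x), 38 tall, on a flat aluminium plate whose top is 54 mm above the work surface; handle top 92 mm. It lies 62.5 mm behind the inlet's front, at inlet y = -40 mm shut, 0 half open, +40 fully open. Axes as the inlet's.
- horse0: Loose sawn pine horse standing on its feet, one of three alike: 40 mm thick (its x), 84 mm long (its y, head towards +y), back 52 mm and head 71 mm high, about 110 g; four-square flat flanks, two 30 mm wide legs (fore and hind) with a 12 mm gap between. Origin: centre of the underside, z up.
- horse1: Loose sawn pine horse standing on its feet, one of three alike: 40 mm thick (its x), 84 mm long (its y, head towards +y), back 52 mm and head 71 mm high, about 110 g; four-square flat flanks, two 30 mm wide legs (fore and hind) with a 12 mm gap between. Origin: centre of the underside, z up.
- horse2: Loose sawn pine horse standing on its feet, one of three alike: 40 mm thick (its x), 84 mm long (its y, head towards +y), back 52 mm and head 71 mm high, about 110 g; four-square flat flanks, two 30 mm wide legs (fore and hind) with a 12 mm gap between. Origin: centre of the underside, z up.
- glue: Bystander: yellow glue bottle, 56 mm across, 150 mm tall; origin under its centre.
- tape: Bystander: black measuring-tape case, 65 x 35 x 62 mm high; origin under its centre.
- offcut: Bystander: pine offcut block lying flat, 60 x 110 x 38 mm high; origin under its centre.
Not all that is in view belongs to the job. What is shaped like the horse1 but blue is not meant. Leave any turquoise look-alike of the horse0 alone.

How it is judged:
On the way, in this order (a step that is already met when the one before it is completed fails the run):
1. all three horses stand flush against the inlet's front in a straight row (x of horse0 in the frame of inlet between -0.026 and -0.015 m and y of horse0 in the frame of inlet between -0.19 and 0.19 m and angle between the x axis of each of horse0, horse1, horse2 and the x axis of inlet, either way round below 0.08 rad and angle between each of horse0, horse1, horse2's own z axis and vertical below 0.1 rad and height (world z) of each of horse0, horse1, horse2 below 0.008 m and linear speed of each of horse0, horse1, horse2 below 0.02 m/s and x of horse1 in the frame of inlet between -0.026 and -0.015 m and y of horse1 in the frame of inlet between -0.19 and 0.19 m and x of horse2 in the frame of inlet between -0.026 and -0.015 m and y of horse2 in the frame of inlet between -0.19 and 0.19 m), for 0.2 s.
2. the fingers hold the shutter half open for a second, the horses in their row (all of step 1 and value of joint shutter between 0.033 and 0.047 m and contact force between the fingers and shutter above 2 N), for 1 s.
At the end, for the whole second after the job is handed in: Shutter still, open 40 mm within 7 mm, held by the fingers alone (over 2 N). Each horse at rest, untouched by the fingers, upright on the table within 0.1 rad before the inlet's front, its flank within 6 mm of it and turned at most 0.08 rad (all of step 2 and contact force between each of horse0, horse1, horse2, glue, tape, offcut and shutter below 0.3 N and contact force between the fingers and horse0 below 0.3 N and contact force between the fingers and horse1 below 0.3 N and contact force between the fingers and horse2 below 0.3 N and velocity of joint shutter between -0.01 and 0.01 m/s); the arm keeps its last pose, push and grip.
It fails at once if the glue bottle is moved more than 30 mm (distance of glue from where it was at the start of the episode above 0.03 m).
It fails at once if the measuring tape is moved more than 30 mm (distance of tape from where it was at the start of the episode above 0.03 m).
It fails at once if the offcut is moved more than 30 mm (distance of offcut from where it was at the start of the episode above 0.03 m).
It also fails if it takes over 64 s, if anything falls off the work surface, if the arm or the gripper's body presses on something with over 40 N, if the wrist force passes 120 N, or if a joint passes its speed limit or range.

ROBOT

A 7-joint arm with a two-finger parallel gripper is mounted at the origin on the work surface. World frame = base frame: x ahead of the robot, y to its left, z up, the work surface at z = 0. Lengths are in m, angles in rad, forces in N, time in s.
With the tool pointing down it reaches from about 0.4 to 0.875 m from the base axis. Payload 19.3 kg.
Tool frame: the origin (TCP) lies at the very end of the fingers, on their centre line; the grasp point (between the pads) lies 19 mm behind it; z points along the fingers, y is the direction in which the jaws open and shut (so a half turn about z gives the same grasp; the last joint's range is limited). The gripper opens to 85 mm and grips with 20 to 120 N. Pads are 22 mm wide; open, the fingers measure 114 mm over their backs; the gripper's body (76 mm by 85 mm) begins 54 mm behind the grasp point. The pads swing forward as they close: fully open they stand 13 mm farther back than shut.
Start: joints at [1.204, 0.521, -0.036, 1.599, 0.021, 1.021, -0.113], TCP at [0.183, -0.598, 0.231] pointing down, gripper open.
Joint ranges: [-2.91, 2.91], [-0.3, 2.13], [-1.5, 1.42], [0.17, 2.43], [-1.26, 4.41], [0.16, 1.93], [-2.52, 2.52]. Speed limits (rad/s): [1.89, 1.89, 2.39, 2.39, 3.01, 3.01, 3.01].

INTERFACE

Orientations are given as [roll, pitch, yaw] about the fixed x, y, z axes, in that order (R = Rz(yaw) Ry(pitch) Rx(roll)).
In Python, from workcell import bot, viewer gives the robot as it stands.
- The arm moves only by the shell command python3 -m creep 'ROWS' [FORCE]. ROWS is JSON, a list of rows, each an object of numbers: "rx", "ry", "rz": the turn, a rotation vector about the tool's x, y, z in degrees; "tx", "ty", "tz": the shift along the tool's x, y, z in mm; "hand": the closure, from -1 (fully open) to 1 (shut), so that 0 is half open. In form: [{"rx": .., "ry": .., "rz": .., "tx": .., "ty": .., "tz": .., "hand": ..}, ...]. A call has 1 to 8 rows; each row is the pose to reach, as a shift and turn from the pose commanded when the call began, along the tool's axes at that moment; what a row does not reach only later rows make up. A row lasts 1/10 s, in which the tool goes at most 50 mm and 8.59 degrees, less where a joint would pass 70% of its speed; a pose out of reach is approached as far as the arm can. A call with a gripper value outside its range is refused whole. The fingers move at their own pace and stop on an object; FORCE is the grip in N (left out, the last holds). Time passes only in rows, so rows that repeat a pose let the fingers close. It gives the time, the measured TCP pose, the force and the opening at its end, in the units of the state.
- bot.observe(): the state, without advancing time (a new reading comes with each control period).
- viewer.grab_frame(name): name is "scene" or "top" or "wrist"; returns a dict with "pixels" (400x640x3 uint8, blue, green, red), "vertical_fov" (degrees; the focal length in pixels is half the picture's height over the tangent of half this angle, whatever the lens; pixels are square), "cx", "cy" (the principal point, pixels), "distortion" ([k1, k2, p1, p2, k3] as OpenCV has them; the pictures are not rectified), "rvec" (rotation vector, rad) and "tvec" (3), from world to camera coordinates, as OpenCV has them; the wrist camera has in their place "tool_from_camera" (4x4, takes a point from camera to tool coordinates, whose origin is the TCP and whose axes are the flange's). Camera axes: x right, y down, z forward; pixel columns grow to the right and rows downward; lengths in m; the calibration is good to about 2 mm. A picture is of the moment at which its call begins: read the wrist's pose just before it. There is no depth.
- bot.job_done(): hands the job in, once; it reports no verdict.
Trained networks look in a picture, given as the dict that the camera call returned (one of the last four; its "shot" number tells which), for a name from the list of things; names that differ only in an ending like _2 or _b are one class to them, and where a whole thing is asked for, a point or a joint stands for the part that bears it (a point fixed in the world has none). Each returns a list of dicts, best first, with "score" (0 to 1); they miss things now and then, are a little off and sometimes report something else, mostly with a low value. They report only what shows in the picture. A call takes as long as a camera call. They do not tell look-alikes from the thing itself.
- viewer.outline_of(target, picture): "mask" (400x640 bool, what is visible of it) and "bbox" ([left, top, right, bottom] in pixels, round what is visible of it).
The state is a dict: "clock": time; "qpos": joint angles; "qd": joint speeds; "joint_efforts": joint torques, N m; "position": TCP position; "tool_rot": TCP orientation; "force": force on the tool from outside, world axes, zero at the start; "moment": the same for the moment, N m; "grip_width": finger opening in m.
Only numpy, scipy, OpenCV 4.12 (cv2) and the standard library are available. Lean on these libraries where they do the work, as an engineer would, in place of code of your own. Each camera call takes 0.05 s, during which the arm holds its last target.

## Working session

There is one attempt and no reset: what is moved stays moved. The work goes in short steps, Python scripts to look and compute and a shell command to move; the robot and the scene stay as the last step left them, time stands still between calls to the robot, and variables do not carry over. Pictures are saved under pics/ and viewed, and the job is handed in when it is done.

```bash
ls; mkdir -p pics
python3 - <<'E'
from workcell import bot, viewer
import cv2
print(bot.observe())
for n in ["scene","top","wrist"]:
    f=viewer.grab_frame(n); cv2.imwrite(f"pics/{n}0.png",f["pixels"])
    print({k:v for k,v in f.items() if k!="pixels"})
E
```

```text
pics
{'clock': 0.0, 'qpos': array([ 1.20379271,  0.52201479, -0.03631765,  1.60000611,  0.02119228,
        1.02111724, -0.11276844]), 'qd': array([ 1.81628160e-04, -1.99836440e-05, -2.52016045e-05,  1.86540245e-03,
        6.98264423e-04,  8.69470511e-04,  9.53355604e-04]), 'joint_efforts': array([-3.93237533e-04, -9.27106333e+01,  1.97987035e+00, -3.69921720e+01,
        1.77666609e-02,  8.33297730e-03,  5.64147069e-05]), 'position': array([ 0.18264998, -0.59735439,  0.23072604]), 'tool_rot': array([-3.14043480e+00,  8.20905798e-05,  2.96812727e-01]), 'force': array([0.32934232, 0.38353322, 0.10310456]), 'moment': array([ 0.015392  , -0.02240152, -0.05306835]), 'grip_width': 0.08497795601157955}
{'vertical_fov': 48.50391919834925, 'cx': 322.09546389997814, 'cy': 194.6956348521792, 'distortion': array([-0.02976482,  0.        ,  0.        ,  0.        ,  0.        ]), 'rvec': array([ 2.12206536,  1.47677254, -0.50268789]), 'tvec': array([-0.15787041, -0.34699803,  1.71779109]), 'shot': 1}
{'vertical_fov': 42.03768460356089, 'cx': 319.1934009942629, 'cy': 191.97095841478063, 'distortion': array([-0.08687804,  0.        ,  0.        ,  0.        ,  0.        ]), 'rvec': array([ 2.14232249, -2.14134704,  0.13562328]), 'tvec': array([-1.50229099e-04,  5.52920929e-01,  1.64106651e+00]), 'shot': 2}
{'vertical_fov': 59.216013615410986, 'cx': 322.9520584000527, 'cy': 199.76969407464154, 'distortion': array([-0.03989505,  0.        ,  0.        ,  0.        ,  0.        ]), 'tool_from_camera': array([[ 1.10679969e-03, -9.62355140e-01, -2.71792860e-01,
         6.88492837e-02],
       [ 9.99999208e-01,  9.02298228e-04,  8.77386821e-04,
         1.85645079e-03],
       [-5.99119501e-04, -2.71793616e-01,  9.62355377e-01,
        -1.43296120e-01],
       [ 0.00000000e+00,  0.00000000e+00,  0.00000000e+00,
         1.00000000e+00]]), 'shot': 3}
```

View pics/scene0.png

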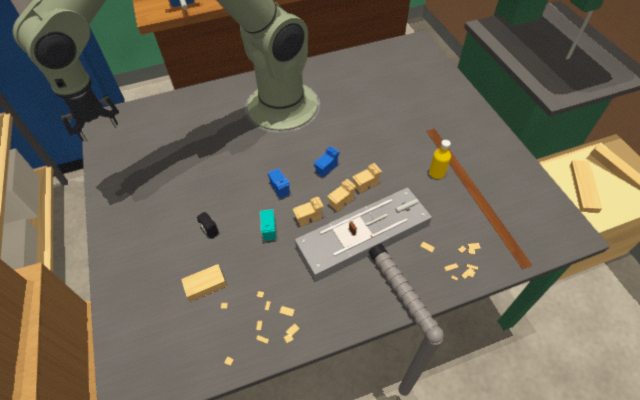

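View pics/top0.png

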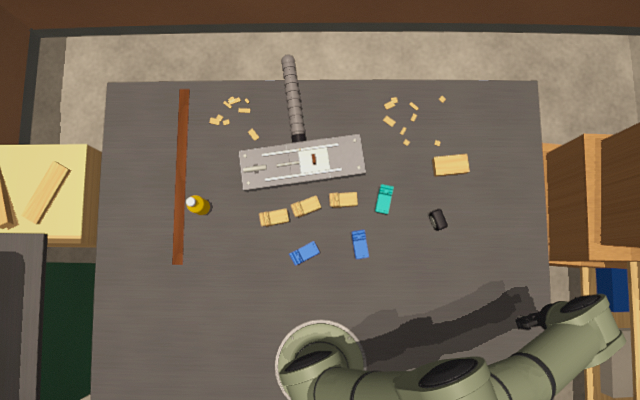

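View pics/wrist0.png

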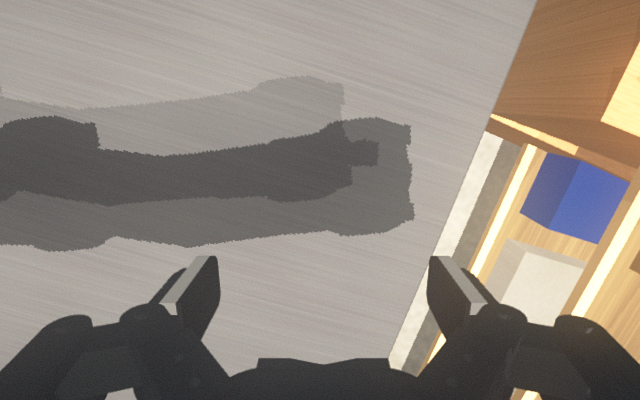

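```bash
cat > h.py <<'E'
import numpy as np, cv2
from scipy.optimize import minimize
from workcell import bot, viewer
def cam(f, pose=None):
    h=f["pixels"].shape[0]; fl=h/2/np.tan(np.radians(f["vertical_fov"])/2)
    K=np.array([[fl,0,f["cx"]],[0,fl,f["cy"]],[0,0,1]])
    if "rvec" in f: R=cv2.Rodrigues(f["rvec"])[0]; t=np.array(f["tvec"]).reshape(3)
    else:
        from scipy.spatial.transform import Rotation as Ro
        T=np.eye(4); T[:3,:3]=Ro.from_euler("xyz",pose["tool_rot"]).as_matrix(); T[:3,3]=pose["position"]
        M=np.linalg.inv(T@f["tool_from_camera"]); R=M[:3,:3]; t=M[:3,3]
    return K,np.array(f["distortion"]),R,t
def proj(c,P):
    K,d,R,t=c
    return cv2.projectPoints(np.asarray(P,float).reshape(-1,3),cv2.Rodrigues(R)[0],t,K,d)[0].reshape(-1,2)
def back(c,uv,z):
    K,d,R,t=c
    n=cv2.undistortPoints(np.asarray(uv,float).reshape(-1,1,2),K,d).reshape(-1,2)
    r=np.c_[n,np.ones(len(n))]@R; o=-R.T@t
    return o+r*((z-o[2])/r[:,2])[:,None]
def tri(cs,uvs):
    A=[];b=[]
    for c,uv in zip(cs,uvs):
        K,d,R,t=c; o=-R.T@t
        n=cv2.undistortPoints(np.array(uv,float).reshape(1,1,2),K,d).reshape(2)
        r=R.T@np.r_[n,1]; r/=np.linalg.norm(r); P=np.eye(3)-np.outer(r,r); A.append(P); b.append(P@o)
    return np.linalg.lstsq(np.vstack(A),np.hstack(b),rcond=None)[0]
def box(x0,x1,y0,y1,z0,z1): return np.array([[x,y,z] for x in(x0,x1) for y in(y0,y1) for z in(z0,z1)])
HORSE=[box(-.02,.02,-.042,.042,0,.052),box(-.02,.02,.015,.042,.05,.071)]
INLET=[box(0,.13,-.2,.2,0,.05)]
def place(P,p):
    c,s=np.cos(p[2]),np.sin(p[2]); return P@np.array([[c,s,0],[-s,c,0],[0,0,1]])+[p[0],p[1],0]
def render(c,parts,p,S=4):
    m=np.zeros((400*S,640*S),np.uint8)
    for P in parts:
        q=proj(c,place(P,p)); cv2.fillConvexPoly(m,cv2.convexHull(np.round((q+.5)*S).astype(np.int32)),1)
    return cv2.resize(m.astype(np.float32),(640,400),interpolation=cv2.INTER_AREA)
def fit(cs,masks,parts,p0):
    ms=[m.astype(np.float32) for m in masks]
    def cost(v):
        p=np.array(v)*[.01,.01,.1]; return sum(np.abs(render(c,parts,p)-m).sum()/m.sum() for c,m in zip(cs,ms))
    x0=np.array(p0)/[.01,.01,.1]
    r=minimize(cost,x0,method="Nelder-Mead",options=dict(initial_simplex=x0+np.vstack([np.zeros(3),np.eye(3)]),xatol=.01,fatol=1e-4))
    return r.x*[.01,.01,.1],r.fun
E
cat > look.py <<'E'
from h import *
import pickle,sys
fs={n:viewer.grab_frame(n) for n in ["scene","top"]}
out={}
for n,f in fs.items():
    for t in ["inlet","horse0","shutter_handle","glue","tape","offcut"]:
        for r in viewer.outline_of(t,f):
            out.setdefault((n,t),[]).append((r["score"],r["mask"],r["bbox"]))
            c=cam(f); ys,xs=np.nonzero(r["mask"]); 
            if len(xs): print(n,t,round(r["score"],2),r["bbox"],len(xs),np.round(back(c,[[xs.mean(),ys.mean()]],.03)[0],3), f["pixels"][ys,xs].mean(0).astype(int))
pickle.dump((fs,out),open("look.pkl","wb"))
E
python3 look.py
```

```text
scene inlet 0.92 [295.5, 186.6, 440.9, 399.0] 8643 [0.758 0.061 0.03 ] [139 147 154]
scene horse0 0.97 [329.0, 179.3, 356.2, 212.6] 552 [0.504 0.053 0.03 ] [ 97 154 187]
scene horse0 0.96 [311.8, 143.2, 337.9, 176.4] 552 [0.355 0.058 0.03 ] [146  87  44]
scene horse0 0.89 [259.8, 211.6, 280.4, 238.4] 363 [ 0.53 -0.2   0.03] [155 170   4]
scene horse0 0.87 [292.4, 195.5, 323.9, 228.4] 546 [ 0.528 -0.067  0.03 ] [ 98 156 189]
scene horse0 0.61 [353.8, 162.1, 384.5, 192.0] 516 [0.471 0.154 0.03 ] [ 95 152 184]
scene horse0 0.61 [268.6, 169.1, 293.5, 197.3] 389 [ 0.386 -0.122  0.03 ] [163  94  38]
scene shutter_handle 0.91 [333.7, 215.9, 384.2, 248.5] 729 [0.642 0.036 0.03 ] [193 209 222]
scene shutter_handle 0.64 [297.3, 186.8, 446.5, 397.6] 8785 [0.758 0.06  0.03 ] [138 146 153]
scene glue 0.65 [429.8, 140.0, 451.1, 177.5] 597 [0.486 0.417 0.03 ] [ 27 140 168]
scene glue 0.2 [351.8, 164.0, 385.0, 193.5] 549 [0.471 0.155 0.03 ] [ 95 150 182]
scene tape 0.55 [200.3, 210.2, 218.8, 233.9] 319 [ 0.463 -0.375  0.03 ] [44 44 47]
scene tape 0.23 [296.9, 186.0, 444.5, 395.8] 8744 [0.757 0.061 0
[... 751 characters left out ...]
8 0.043 0.03 ] [115 182 213]
top horse0 0.72 [348.6, 226.5, 363.9, 257.1] 314 [ 0.389 -0.131  0.03 ] [203 136  87]
top horse0 0.56 [262.5, 207.7, 288.5, 224.4] 386 [0.472 0.148 0.03 ] [115 182 213]
top horse0 0.18 [237.5, 54.3, 365.8, 191.3] 6308 [0.693 0.063 0.03 ] [152 161 170]
top shutter_handle 0.9 [299.8, 149.6, 329.5, 171.7] 615 [0.662 0.02  0.03 ] [206 217 220]
top glue 0.66 [186.2, 194.7, 208.3, 212.4] 362 [0.514 0.398 0.03 ] [ 49 145 172]
top tape 0.74 [426.5, 208.9, 445.8, 232.8] 271 [ 0.465 -0.382  0.03 ] [53 56 62]
top offcut 0.6 [431.5, 157.5, 468.7, 179.8] 694 [ 0.642 -0.43   0.03 ] [114 180 211]
top offcut 0.23 [236.4, 56.1, 367.4, 195.0] 6216 [0.692 0.064 0.03 ] [153 162 171]
```

Run:
```python
from h import *
import pickle
fs,out=pickle.load(open("look.pkl","rb"))
t=fs["top"]["pixels"][125:275,225:405]; cv2.imwrite("pics/topz.png",cv2.resize(t,None,fx=4.4,fy=4,interpolation=cv2.INTER_CUBIC)[:, :790] if 0 else cv2.resize(t,None,fx=4,fy=4,interpolation=cv2.INTER_CUBIC))
t=fs["scene"]["pixels"][155:285,280:450]; cv2.imwrite("pics/scz.png",cv2.resize(t,None,fx=4,fy=4,interpolation=cv2.INTER_CUBIC))
cs=[cam(fs["scene"]),cam(fs["top"])]
for g in [(.53,-.075),(.508,.045),(.472,.15)]:
    best=None; ms=[]
    for n,c in zip(["scene","top"],cs):
        L=[m for s,m,b in out[(n,"horse0")] if np.linalg.norm(back(c,[np.argwhere(m).mean(0)[::-1]],.03)[0,:2]-g)<.03]
        ms.append(L[0])
    for y0 in (.1,.5):
        p,v=fit(cs,ms,HORSE,[*g,y0])
        if best is None or v<best[1]: best=(p,v)
    print(g,np.round(best[0],4),best[1])
    for c,m in zip(cs,ms): print("  single",[np.round(q,3) for q in fit([c],[m],HORSE,best[0])])
```

```text
(0.53, -0.075) [ 0.5303 -0.0735  0.0521] 0.3886418044567108
  single [array([ 0.528, -0.069,  0.01 ]), np.float64(0.145)]
  single [array([ 0.53 , -0.078,  0.108]), np.float64(0.128)]
(0.508, 0.045) [0.5073 0.0449 0.3835] 0.24189075827598572
  single [array([0.505, 0.05 , 0.458]), np.float64(0.089)]
  single [array([0.508, 0.043, 0.383]), np.float64(0.078)]
(0.472, 0.15) [0.4722 0.1474 0.1663] 0.25124698877334595
  single [array([0.472, 0.151, 0.136]), np.float64(0.139)]
  single [array([0.472, 0.146, 0.186]), np.float64(0.084)]
```

View pics/topz.png

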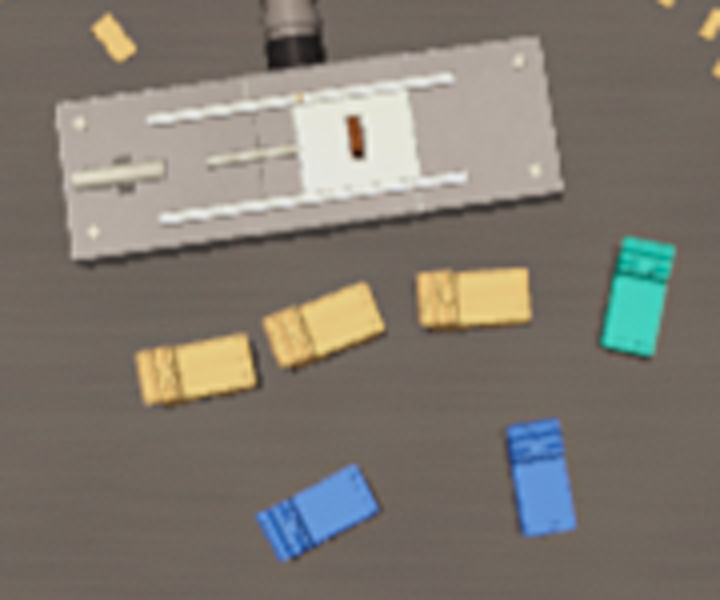

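View pics/scz.png

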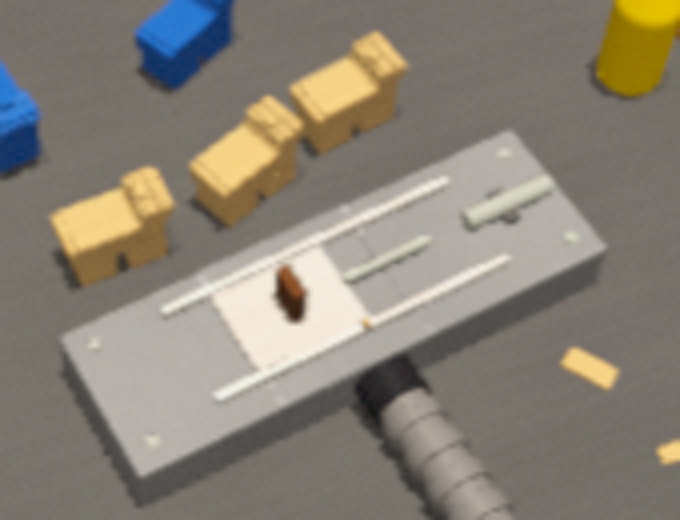

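Run:
```python
from h import *
import pickle
fs,out=pickle.load(open("look.pkl","rb"))
cs=[cam(fs["scene"]),cam(fs["top"])]
S=lambda u,v:(280+u/4-.4,155+v/4-.4); T=lambda u,v:(225+u/4-.4,125+v/4-.4)
pts={"FL":(S(512,132),T(78,256)),"FR":(S(62,338),T(563,190)),"BL":(S(606,248),T(57,103)),"BR":(S(140,478),T(540,38)),"handle":(S(288,269),T(355,116)),"stud":(S(365,322),T(299,97))}
W={k:tri(cs,v) for k,v in pts.items()}
for k,v in W.items():
    print(k,np.round(v,4),[np.round(proj(c,v)[0]-u,1) for c,u in zip(cs,pts[k])])
# joint least squares of inlet pose from corner pixels
from scipy.optimize import least_squares
M={"FL":(0,.2,.05),"FR":(0,-.2,.05),"BL":(.13,.2,.05),"BR":(.13,-.2,.05),"handle":(.0625,-.04,.092),"stud":(.1035,0,.062)}
def res(p): return np.concatenate([ (proj(c,place(np.array([M[k]]),p))[0]-pts[k][i]) for k in M for i,c in enumerate(cs)])
r=least_squares(res,[.6,.03,.13]); print(r.x,np.abs(r.fun).max(), np.round(r.fun.reshape(-1,4),1))
p=r.x; c,s=np.cos(p[2]),np.sin(p[2])
for g in [(.5303,-.0735,.05),(.507,.045,.3835),(.472,.147,.166)]:
    d=np.array(g[:2])-p[:2]; print("horse in inlet",np.round([c*d[0]+s*d[1],-s*d[0]+c*d[1],g[2]-p[2]],4))
for q in [(-.09,-.1),(-.12,.02),(-.16,.12)]: print(place(np.array([[*q,0]]),p))
```

```text
FL [0.5643 0.2465 0.0509] [array([-1.6,  0.2]), array([-1.5, -0.6])]
FR [ 0.6172 -0.145   0.0483] [array([-1.3,  0.1]), array([-1.2, -0.3])]
BL [0.6895 0.2648 0.0519] [array([-1.1,  0.1]), array([-0.9, -0.4])]
BR [ 0.7435 -0.1283  0.0471] [array([-1.2,  0.1]), array([-1. , -0.3])]
handle [0.662  0.0173 0.1188] [array([-0.,  0.]), array([-0., -0.])]
stud [0.6908 0.066  0.0624] [array([-0.8,  0.1]), array([-0.6, -0.2])]
[0.58928596 0.05144497 0.13798744] 3.4682328536039506 [[-1.2 -0.5 -2.4  0.2]
 [-2.  -0.1 -0.6 -0.3]
 [-0.3  0.5 -1.6 -0.6]
 [-1.2  0.3 -0.8 -1.1]
 [-0.1  3.3 -0.8  3.5]
 [-0.7  0.4 -0.5 -0.5]]
horse in inlet [-0.0756 -0.1156 -0.088 ]
horse in inlet [-0.0824  0.0049  0.2455]
horse in inlet [-0.103   0.1108  0.028 ]
[[ 0.51389642 -0.05998401  0.        ]]
[[0.46767558 0.05474887 0.        ]]
[[0.41430079 0.14829636 0.        ]]
```

```bash
cat >> h.py <<'E'
from scipy.spatial.transform import Rotation as Ro
INL=np.array([.590,.051,.136])
def goto(xi,yi,z,yaw=0,o=None):
    "rows needed to put TCP at inlet-frame (xi,yi), height z, tool yaw = inlet yaw+yaw, pointing down"
    o=o or bot.observe()
    w=place(np.array([[xi,yi,z]]),INL)[0]
    R=Ro.from_euler("xyz",o["tool_rot"]); Rt=Ro.from_euler("xyz",[np.pi,0,INL[2]+yaw])
    t=R.inv().apply(w-o["position"])*1000; rv=(R.inv()*Rt).as_rotvec(degrees=True)
    print("world",np.round(w,4),"t",np.round(t,1),"r",np.round(rv,2))
def where():
    o=bot.observe(); d=o["position"]-[*INL[:2],0]; c,s=np.cos(INL[2]),np.sin(INL[2])
    print("t",o["clock"],"inlet-frame",np.round([c*d[0]+s*d[1],-s*d[0]+c*d[1],d[2]],4),"yaw",round(o["tool_rot"][2]-INL[2],3),"F",np.round(o["force"],1),"w",round(o["grip_width"],4))
E
python3 -c "
from h import *
goto(-.135,-.116,.2); goto(-.135,-.116,.1)"
```

```text
world [ 0.472  -0.0822  0.2   ] t [ 427.3 -408.3   31.3] r [-0.    0.    9.21]
world [ 0.472  -0.0822  0.1   ] t [ 427.3 -408.3  131.3] r [-0.    0.    9.21]
```

```bash
python3 -m creep '[{"tx":40,"ty":-38,"tz":0,"rz":1.2,"hand":0},{"tx":80,"ty":-76,"tz":3,"rz":2.4,"hand":0},{"tx":115,"ty":-110,"tz":6,"rz":3.5,"hand":0},{"tx":150,"ty":-143,"tz":8,"rz":4.6,"hand":0},{"tx":185,"ty":-177,"tz":10,"rz":5.7,"hand":0},{"tx":220,"ty":-210,"tz":12,"rz":6.9,"hand":0},{"tx":255,"ty":-244,"tz":14,"rz":8,"hand":0},{"tx":290,"ty":-277,"tz":16,"rz":9.2,"hand":0}]' 20; python3 -c "
from h import *
where(); goto(-.135,-.116,.2)"
```

```text
t 0.85 inlet-frame [-0.4915 -0.5875  0.2313] yaw 0.161 F [-0.  -0.3  0. ] w 0.0852
world [ 0.472  -0.0822  0.2   ] t [ 427.3 -408.3   31.3] r [-0.    0.    9.21]schema error: expected keys rx, ry, rz, tx, ty, tz, hand
```

```bash
python3 -m creep '[{"rx":0,"ry":0,"rz":1.2,"tx":40,"ty":-30,"tz":0,"hand":0},{"rx":0,"ry":0,"rz":2.4,"tx":76,"ty":-64,"tz":3,"hand":0},{"rx":0,"ry":0,"rz":3.5,"tx":111,"ty":-98,"tz":6,"hand":0},{"rx":0,"ry":0,"rz":4.6,"tx":146,"ty":-132,"tz":8,"hand":0},{"rx":0,"ry":0,"rz":5.7,"tx":181,"ty":-166,"tz":10,"hand":0},{"rx":0,"ry":0,"rz":6.9,"tx":216,"ty":-200,"tz":12,"hand":0},{"rx":0,"ry":0,"rz":8,"tx":251,"ty":-234,"tz":14,"hand":0},{"rx":0,"ry":0,"rz":9.2,"tx":286,"ty":-268,"tz":16,"hand":0}]' 20; python3 -c "
from h import *
where(); goto(-.135,-.116,.2)"
```

```text
clock: 1.65
position: [0.3786, -0.256, 0.2155]
tool_rot: [3.141, -0.001, 0.135]
force: [1.6, -0.3, -0.5]
grip_width: 0.0426
t 1.65 inlet-frame [-0.2511 -0.2755  0.2155] yaw -0.001 F [ 1.6 -0.3 -0.5] w 0.0426
world [ 0.472  -0.0822  0.2   ] t [ 116.  -159.6   15.5] r [ 0.03 -0.03 -0.05]
```

```bash
python3 -m creep '[{"rx":0,"ry":0,"rz":0,"tx":29,"ty":-40,"tz":4,"hand":0},{"rx":0,"ry":0,"rz":0,"tx":58,"ty":-80,"tz":8,"hand":0},{"rx":0,"ry":0,"rz":0,"tx":87,"ty":-120,"tz":12,"hand":0},{"rx":0,"ry":0,"rz":0,"tx":116,"ty":-160,"tz":15,"hand":0},{"rx":0,"ry":0,"rz":0,"tx":116,"ty":-160,"tz":15,"hand":0}]' 20
python3 - <<'E'
from h import *
import pickle
where(); o=bot.observe(); f=viewer.grab_frame("wrist"); cv2.imwrite("pics/w1.png",f["pixels"]); pickle.dump((o,f),open("w1.pkl","wb"))
for t in ["horse0","inlet"]:
    for r in viewer.outline_of(t,f): print(t,r["score"],r["bbox"],f["pixels"][r["mask"]].mean(0).astype(int))
E
```

```text
clock: 2.15
position: [0.4735, -0.0774, 0.2002]
tool_rot: [-3.14, -0.002, 0.144]
force: [0.1, -0.9, 0.1]
grip_width: 0.0427
t 2.15 inlet-frame [-0.1328 -0.1114  0.2002] yaw 0.008 F [ 0.1 -0.9  0.1] w 0.0427
horse0 0.97 [428.7, 83.6, 538.2, 195.5] [179 191  74]
horse0 0.95 [0.0, 121.4, 131.7, 177.3] [142 204 227]
horse0 0.87 [335.9, 227.0, 380.0, 323.6] [132  72  43]
horse0 0.81 [116.0, 85.8, 242.9, 161.2] [156 220 239]
horse0 0.7 [274.0, 87.5, 382.6, 147.6] [144 207 233]
horse0 0.7 [116.7, 234.7, 230.7, 309.1] [179  99  58]
inlet 0.88 [0.0, 0.0, 439.8, 35.9] [150 154 158]
```

View pics/w1.png

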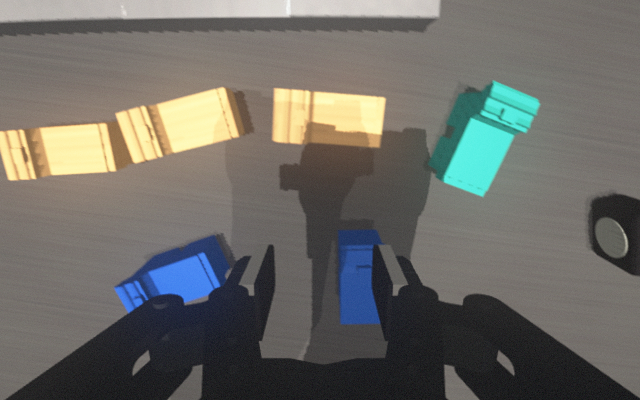

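```bash
cat > fitw.py <<'E'
from h import *
import pickle,sys
def inl(p):
    d=np.array(p[:2])-INL[:2]; c,s=np.cos(INL[2]),np.sin(INL[2]); return np.round([c*d[0]+s*d[1],-s*d[0]+c*d[1],p[2]-INL[2]],4)
def horses(o,f,verbose=1):
    c=cam(f,o); px=f["pixels"]; hsv=cv2.cvtColor(px,cv2.COLOR_BGR2HSV); R=[]
    for r in viewer.outline_of("horse0",f):
        m=r["mask"]; h=np.median(hsv[m][:,0])
        if not 8<h<28 or r["score"]<.4: continue
        b=r["bbox"]; g=back(c,[[(b[0]+b[2])/2,(b[1]+b[3])/2]],.045)[0]
        best=min((fit([c],[m],HORSE,[g[0],g[1],y]) for y in (0,.2,.4)),key=lambda q:q[1])
        print(np.round(r["score"],2),np.round(b),"world",np.round(best[0],4),"inlet",inl(best[0]),"cost",round(best[1],3)); R.append(best[0])
    return R
E
python3 - <<'E'
from fitw import *
o,f=pickle.load(open("w1.pkl","rb"))
f2=f
c=cam(f,o)
e=back(c,[[0,22],[200,20],[440,17]],.05); print(np.round(e,4)); [print(inl([*q[:2],0])) for q in e]
print("yaw",-np.arctan2(e[0,0]-e[2,0],e[0,1]-e[2,1]))
horses(o,f)
E
```

```text
[[ 0.5682  0.1936  0.05  ]
 [ 0.5888  0.0332  0.05  ]
 [ 0.6174 -0.1488  0.05  ]]
[-0.0022  0.1443 -0.136 ]
[-0.0036 -0.0175 -0.136 ]
[ 1.000e-04 -2.016e-01 -1.360e-01]
yaw 0.14259823567503982
0.95 [  0. 121. 132. 177.] world [0.4695 0.1588 0.1959] inlet [-0.1047  0.1231  0.0599] cost 0.064
0.81 [116.  86. 243. 161.] world [0.5086 0.0424 0.3816] inlet [-0.0818  0.0026  0.2456] cost 0.085
0.7 [274.  88. 383. 148.] world [ 0.5299 -0.0749  0.0677] inlet [-0.0766 -0.1166 -0.0683] cost 0.03
```

```bash
python3 -c "
from h import *
goto(-.135,-.1165,.018)"; python3 -m creep '[{"rx":0,"ry":0,"rz":0,"tx":-2,"ty":5,"tz":45,"hand":0},{"rx":0,"ry":0,"rz":0,"tx":-2,"ty":5,"tz":90,"hand":0},{"rx":0,"ry":0,"rz":0,"tx":-2,"ty":5,"tz":135,"hand":0},{"rx":0,"ry":0,"rz":0,"tx":-2,"ty":5,"tz":165,"hand":0},{"rx":0,"ry":0,"rz":0,"tx":-2,"ty":5,"tz":182,"hand":0},{"rx":0,"ry":0,"rz":0,"tx":-2,"ty":5,"tz":182,"hand":0}]' 20
python3 - <<'E'
from h import *
where(); goto(-.11,-.1165,.018);goto(-.051,-.1165,.018); f=viewer.grab_frame("wrist"); cv2.imwrite("pics/w2.png",f["pixels"])
E
```

```text
world [ 0.472  -0.0827  0.018 ] t [  1.6  -1.4 182.3] r [ 0.02  0.02 -0.04]
clock: 2.95
position: [0.4683, -0.0897, 0.0166]
tool_rot: [-3.141, 0.003, 0.135]
force: [0.7, 0.5, 1.6]
grip_width: 0.0426
t 2.95 inlet-frame [-0.1397 -0.1229  0.0166] yaw -0.001 F [0.7 0.5 1.6] w 0.0426
world [ 0.4968 -0.0793  0.018 ] t [29.7 -6.5 -1.5] r [-0.02  0.2  -0.08]
world [ 0.5553 -0.0713  0.018 ] t [88.7 -6.6 -1.7] r [-0.02  0.2  -0.08]
```

View pics/w2.png

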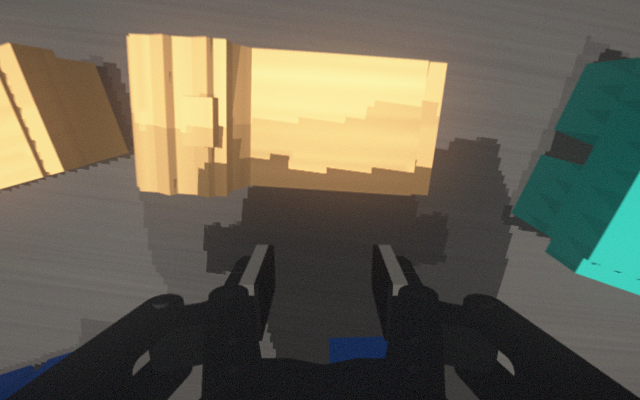

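```bash
python3 -m creep '[{"rx":0,"ry":0,"rz":0,"tx":10,"ty":-7,"tz":0,"hand":0},{"rx":0,"ry":0,"rz":0,"tx":20,"ty":-7,"tz":-1,"hand":0},{"rx":0,"ry":0,"rz":0,"tx":26,"ty":-7,"tz":-1,"hand":0},{"rx":0,"ry":0,"rz":0,"tx":32,"ty":-7,"tz":-1,"hand":0},{"rx":0,"ry":0,"rz":0,"tx":38,"ty":-7,"tz":-1,"hand":0},{"rx":0,"ry":0,"rz":0,"tx":44,"ty":-7,"tz":-1,"hand":0},{"rx":0,"ry":0,"rz":0,"tx":50,"ty":-7,"tz":-1,"hand":0},{"rx":0,"ry":0,"rz":0,"tx":56,"ty":-7,"tz":-1,"hand":0}]' 20
python3 - <<'E'
from h import *
where(); goto(-.051,-.1165,.018); f=viewer.grab_frame("wrist"); cv2.imwrite("pics/w3.png",f["pixels"])
E
```

```text
clock: 3.8
position: [0.5247, -0.0742, 0.0192]
tool_rot: [-3.142, 0.0, 0.136]
force: [-1.6, -0.3, 2.1]
grip_width: 0.0424
t 3.8 inlet-frame [-0.0817 -0.1151  0.0192] yaw 0.0 F [-1.6 -0.3  2.1] w 0.0424
world [ 0.5553 -0.0713  0.018 ] t [30.7  1.4  1.2] r [-0.    0.02  0.01]
```

View pics/w3.png

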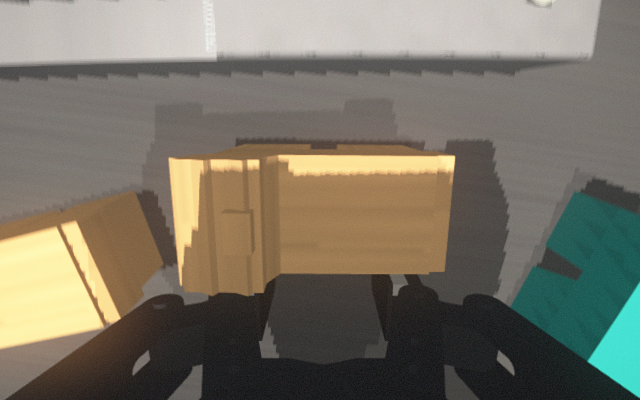

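```bash
python3 -m creep '[{"rx":0,"ry":0,"rz":0,"tx":5,"ty":1,"tz":0,"hand":0},{"rx":0,"ry":0,"rz":0,"tx":10,"ty":1,"tz":0,"hand":0},{"rx":0,"ry":0,"rz":0,"tx":15,"ty":1,"tz":0,"hand":0},{"rx":0,"ry":0,"rz":0,"tx":19,"ty":1,"tz":0,"hand":0},{"rx":0,"ry":0,"rz":0,"tx":22,"ty":1,"tz":0,"hand":0},{"rx":0,"ry":0,"rz":0,"tx":24,"ty":1,"tz":0,"hand":0},{"rx":0,"ry":0,"rz":0,"tx":26,"ty":1,"tz":0,"hand":0},{"rx":0,"ry":0,"rz":0,"tx":26,"ty":1,"tz":0,"hand":0}]' 20
python3 - <<'E'
from h import *
where(); goto(-.051,-.1165,.018); f=viewer.grab_frame("wrist"); cv2.imwrite("pics/w4.png",f["pixels"])
E
```

```text
clock: 4.65
position: [0.5504, -0.0716, 0.0193]
tool_rot: [-3.142, -0.0, 0.136]
force: [0.1, -0.6, -0.2]
grip_width: 0.0423
t 4.65 inlet-frame [-0.0558 -0.1161  0.0193] yaw 0.0 F [ 0.1 -0.6 -0.2] w 0.0423
world [ 0.5553 -0.0713  0.018 ] t [4.8 0.4 1.3] r [-0.   -0.01  0.01]
```

View pics/w4.png

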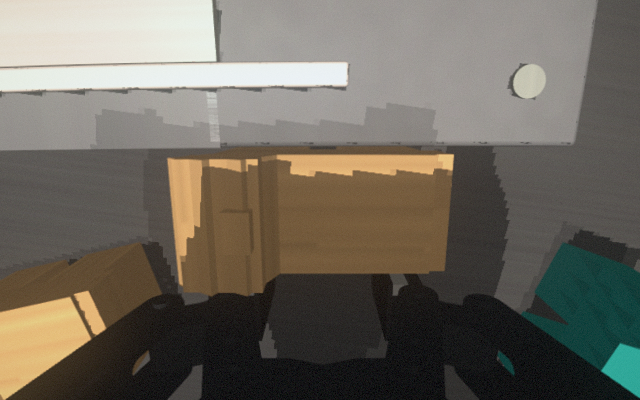

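```bash
python3 -m creep '[{"rx":0,"ry":0,"rz":0,"tx":1,"ty":0,"tz":0,"hand":0},{"rx":0,"ry":0,"rz":0,"tx":2,"ty":0,"tz":0,"hand":0},{"rx":0,"ry":0,"rz":0,"tx":3,"ty":0,"tz":0,"hand":0},{"rx":0,"ry":0,"rz":0,"tx":3,"ty":0,"tz":0,"hand":0}]' 20;  python3 -c "
from h import *
where()"
```

```text
clock: 5.1
position: [0.5528, -0.0713, 0.0192]
tool_rot: [3.142, 0.001, 0.136]
force: [-3.6, -1.4, 1.9]
grip_width: 0.0427
t 5.1 inlet-frame [-0.0534 -0.1162  0.0192] yaw 0.0 F [-3.6 -1.4  1.9] w 0.0427
```

```bash
python3 -m creep '[{"rx":0,"ry":0,"rz":0,"tx":1,"ty":0,"tz":0,"hand":0},{"rx":0,"ry":0,"rz":0,"tx":1,"ty":0,"tz":0,"hand":0},{"rx":0,"ry":0,"rz":0,"tx":1,"ty":0,"tz":0,"hand":0}]' 20;  python3 -c "
from h import *
where()
f=viewer.grab_frame('wrist'); cv2.imwrite('pics/w5.png',f['pixels'])"
```

```text
clock: 5.4
position: [0.5529, -0.0713, 0.0191]
tool_rot: [-3.142, 0.003, 0.136]
force: [-10.7, -1.4, 5.5]
grip_width: 0.0428
t 5.4 inlet-frame [-0.0534 -0.1161  0.0191] yaw 0.0 F [-10.7  -1.4   5.5] w 0.0428
```

View pics/w5.png

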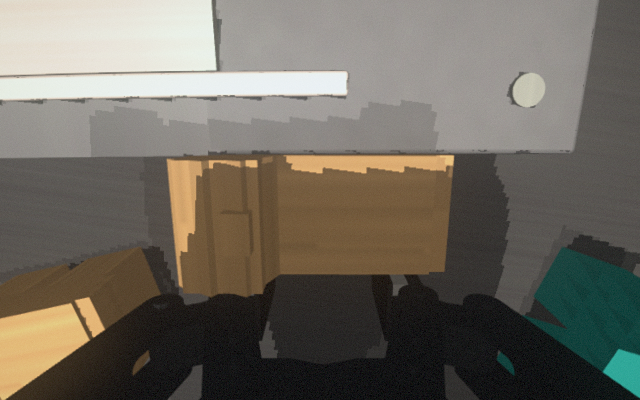

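```bash
sed -i 's/^INL=.*/INL=np.array([.5868,.0505,.143])/' h.py; python3 -c "
from h import *
where();goto(-.145,.003,.2)"
python3 -m creep '[{"rx":0,"ry":0,"rz":0,"tx":-8,"ty":0,"tz":0,"hand":0},{"rx":0,"ry":0,"rz":0,"tx":-35,"ty":0,"tz":-3,"hand":0},{"rx":0,"ry":0,"rz":0,"tx":-60,"ty":0,"tz":-40,"hand":0},{"rx":0,"ry":0,"rz":0,"tx":-80,"ty":0,"tz":-85,"hand":0},{"rx":0,"ry":0,"rz":-0.4,"tx":-90,"ty":-35,"tz":-120,"hand":0},{"rx":0,"ry":0,"rz":-0.4,"tx":-95,"ty":-75,"tz":-150,"hand":0},{"rx":0,"ry":0,"rz":-0.4,"tx":-95,"ty":-115,"tz":-180,"hand":0},{"rx":0,"ry":0,"rz":-0.4,"tx":-95,"ty":-118,"tz":-180,"hand":0}]' 20
python3 - <<'E'
from fitw import *
where(); o=bot.observe(); f=viewer.grab_frame("wrist"); cv2.imwrite("pics/w6.png",f["pixels"])
horses(o,f)
goto(-.145,.003,.018)
E
```

```text
t 5.45 inlet-frame [-0.0509 -0.1157  0.0191] yaw -0.007 F [-10.   -1.4   5.3] w 0.0429
world [0.4429 0.0328 0.2   ] t [ -95.3 -118.1 -180.6] r [-0.    0.15 -0.39]
clock: 6.25
position: [0.445, 0.0373, 0.2028]
tool_rot: [-3.141, -0.007, 0.148]
force: [0.5, -1.2, -0.4]
grip_width: 0.0425
t 6.25 inlet-frame [-0.1422  0.0071  0.2028] yaw 0.005 F [ 0.5 -1.2 -0.4] w 0.0425
0.88 [264.  73. 378. 143.] world [0.5081 0.0447 0.3793] inlet [-0.0787  0.0055  0.2363] cost 0.038
0.75 [417.   0. 537.  70.] world [ 0.5829 -0.0689  0.1512] inlet [-0.0209 -0.1176  0.0082] cost 0.088
0.61 [134. 107. 256. 164.] world [0.4729 0.144  0.1952] inlet [-0.0994  0.1087  0.0522] cost 0.096
world [0.4429 0.0328 0.018 ] t [ -2.    0.7 181.9] r [ 0.01 -0.13  0.12]
```

View pics/w6.png

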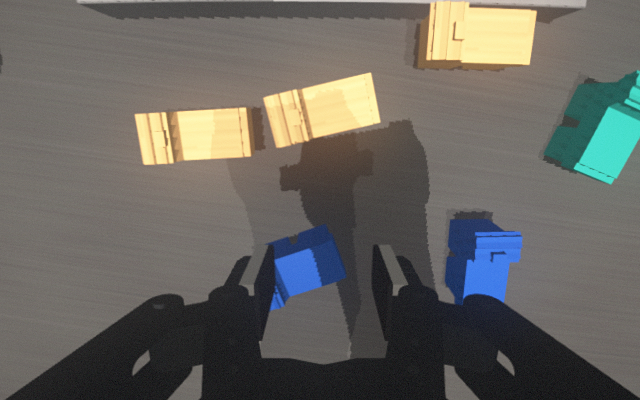

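```bash
python3 -m creep '[{"rx":0,"ry":0,"rz":0,"tx":0,"ty":-2,"tz":45,"hand":0},{"rx":0,"ry":0,"rz":0,"tx":0,"ty":-2,"tz":90,"hand":0},{"rx":0,"ry":0,"rz":0,"tx":0,"ty":-2,"tz":135,"hand":0},{"rx":0,"ry":0,"rz":0,"tx":0,"ty":-2,"tz":165,"hand":0},{"rx":0,"ry":0,"rz":0,"tx":0,"ty":-2,"tz":180,"hand":0},{"rx":0,"ry":0,"rz":0,"tx":0,"ty":-2,"tz":180,"hand":0}]' 20
python3 - <<'E'
from h import *
where(); goto(-.09,.005,.018);goto(-.051,.005,.018); f=viewer.grab_frame("wrist"); cv2.imwrite("pics/w7.png",f["pixels"])
E
```

```text
clock: 6.95
position: [0.442, 0.0336, 0.0168]
tool_rot: [3.141, 0.005, 0.142]
force: [-0.5, -0.2, 0.1]
grip_width: 0.0429
t 6.95 inlet-frame [-0.1457  0.0039  0.0168] yaw -0.001 F [-0.5 -0.2  0.1] w 0.0429
world [0.497  0.0426 0.018 ] t [55.7 -1.1 -1.5] r [ 0.02  0.27 -0.05]
world [0.5356 0.0482 0.018 ] t [94.7 -1.2 -1.6] r [ 0.02  0.27 -0.05]
```

View pics/w7.png

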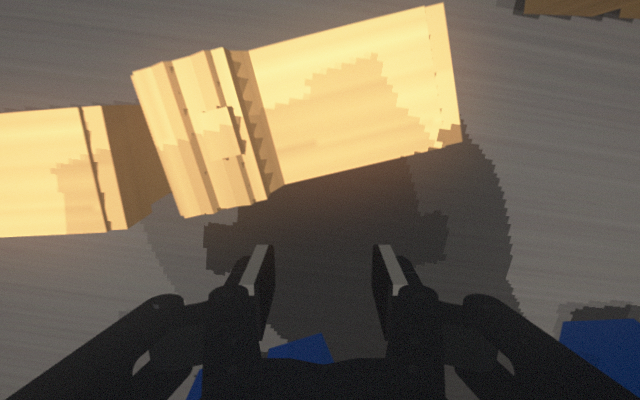

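```bash
python3 -m creep '[{"rx":0,"ry":0,"rz":0,"tx":10,"ty":-4,"tz":-1,"hand":0},{"rx":0,"ry":0,"rz":0,"tx":17,"ty":-4,"tz":-1,"hand":0},{"rx":0,"ry":0,"rz":0,"tx":23,"ty":-4,"tz":-1,"hand":0},{"rx":0,"ry":0,"rz":0,"tx":29,"ty":-4,"tz":-1,"hand":0},{"rx":0,"ry":0,"rz":0,"tx":35,"ty":-4,"tz":-1,"hand":0},{"rx":0,"ry":0,"rz":0,"tx":41,"ty":-4,"tz":-1,"hand":0},{"rx":0,"ry":0,"rz":0,"tx":47,"ty":-4,"tz":-1,"hand":0},{"rx":0,"ry":0,"rz":0,"tx":53,"ty":-4,"tz":-1,"hand":0}]' 20
python3 - <<'E'
from h import *
where(); goto(-.051,.005,.018); f=viewer.grab_frame("wrist"); cv2.imwrite("pics/w8.png",f["pixels"])
E
```

```text
clock: 7.8
position: [0.496, 0.0464, 0.0203]
tool_rot: [3.142, 0.0, 0.143]
force: [-1.0, 0.1, -0.1]
grip_width: 0.0428
t 7.8 inlet-frame [-0.0904  0.0089  0.0203] yaw 0.0 F [-1.   0.1 -0.1] w 0.0428
world [0.5356 0.0482 0.018 ] t [39.4  3.9  2.3] r [0.   0.02 0.01]
```

View pics/w8.png

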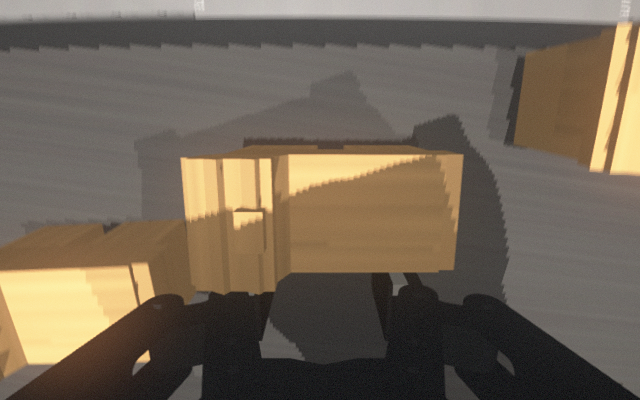

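```bash
python3 -m creep '[{"rx":0,"ry":0,"rz":0,"tx":6,"ty":0,"tz":0,"hand":0},{"rx":0,"ry":0,"rz":0,"tx":12,"ty":0,"tz":1,"hand":0},{"rx":0,"ry":0,"rz":0,"tx":18,"ty":0,"tz":1,"hand":0},{"rx":0,"ry":0,"rz":0,"tx":24,"ty":0,"tz":1,"hand":0},{"rx":0,"ry":0,"rz":0,"tx":29,"ty":0,"tz":1,"hand":0},{"rx":0,"ry":0,"rz":0,"tx":33,"ty":0,"tz":1,"hand":0},{"rx":0,"ry":0,"rz":0,"tx":36,"ty":0,"tz":1,"hand":0},{"rx":0,"ry":0,"rz":0,"tx":38,"ty":0,"tz":1,"hand":0}]' 20; python3 -c "
from h import *
where(); goto(-.051,.009,.018)"; python3 -m creep '[{"rx":0,"ry":0,"rz":0,"tx":1,"ty":0,"tz":0,"hand":0},{"rx":0,"ry":0,"rz":0,"tx":2,"ty":0,"tz":0,"hand":0},{"rx":0,"ry":0,"rz":0,"tx":2,"ty":0,"tz":0,"hand":0}]' 20
python3 - <<'E'
from h import *
where(); f=viewer.grab_frame("wrist"); cv2.imwrite("pics/w9.png",f["pixels"])
E
```

```text
clock: 8.65
position: [0.5335, 0.0519, 0.0193]
tool_rot: [-3.142, 0.0, 0.143]
force: [-1.3, 0.4, 1.4]
grip_width: 0.0427
t 8.65 inlet-frame [-0.0526  0.009   0.0193] yaw 0.0 F [-1.3  0.4  1.4] w 0.0427
world [0.535  0.0521 0.018 ] t [ 1.6 -0.   1.3] r [-0.    0.    0.01]
clock: 8.95
position: [0.5352, 0.0521, 0.0193]
tool_rot: [-3.142, 0.0, 0.143]
force: [-2.6, 0.1, 0.3]
grip_width: 0.0425
t 8.95 inlet-frame [-0.0508  0.009   0.0193] yaw 0.0 F [-2.6  0.1  0.3] w 0.0425
```

View pics/w9.png

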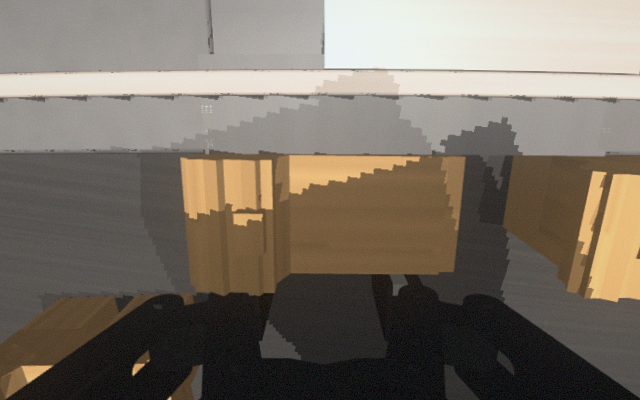

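```bash
python3 -m creep '[{"rx":0,"ry":0,"rz":0,"tx":1,"ty":0,"tz":0,"hand":0},{"rx":0,"ry":0,"rz":0,"tx":1.5,"ty":0,"tz":0,"hand":0},{"rx":0,"ry":0,"rz":0,"tx":1.5,"ty":0,"tz":0,"hand":0}]' 20
python3 - <<'E'
from h import *
where()
E
```

```text
clock: 9.3
position: [0.5354, 0.052, 0.0191]
tool_rot: [3.141, 0.003, 0.143]
force: [-9.4, -1.3, 5.5]
grip_width: 0.0429
t 9.3 inlet-frame [-0.0506  0.0088  0.0191] yaw 0.0 F [-9.4 -1.3  5.5] w 0.0429
```

```bash
python3 -c "
from h import *
goto(-.152,.11,.2)"
python3 -m creep '[{"rx":0,"ry":0,"rz":0,"tx":-8,"ty":0,"tz":0,"hand":0},{"rx":0,"ry":0,"rz":0,"tx":-35,"ty":0,"tz":-3,"hand":0},{"rx":0,"ry":0,"rz":0,"tx":-60,"ty":0,"tz":-40,"hand":0},{"rx":0,"ry":0,"rz":0,"tx":-80,"ty":0,"tz":-85,"hand":0},{"rx":0,"ry":0,"rz":0,"tx":-95,"ty":-30,"tz":-120,"hand":0},{"rx":0,"ry":0,"rz":0,"tx":-101,"ty":-65,"tz":-150,"hand":0},{"rx":0,"ry":0,"rz":0,"tx":-101,"ty":-101,"tz":-180,"hand":0},{"rx":0,"ry":0,"rz":0,"tx":-101,"ty":-101,"tz":-180,"hand":0}]' 20
python3 - <<'E'
from fitw import *
where(); o=bot.observe(); f=viewer.grab_frame("wrist"); cv2.imwrite("pics/w10.png",f["pixels"])
horses(o,f)
goto(-.152,.11,.018)
E
```

```text
world [0.4207 0.1377 0.2   ] t [-101.8 -101.1 -180.7] r [0.02 0.15 0.02]
clock: 10.1
position: [0.423, 0.1426, 0.2029]
tool_rot: [-3.139, -0.007, 0.148]
force: [0.5, -1.1, -0.7]
grip_width: 0.0426
t 10.1 inlet-frame [-0.149   0.1145  0.2029] yaw 0.005 F [ 0.5 -1.1 -0.7] w 0.0426
0.92 [405.   0. 519.  58.] world [0.5665 0.0507 0.1577] inlet [-0.02    0.0031  0.0147] cost 0.081
0.83 [532.   0. 640.  63.] world [ 0.5846 -0.0753  0.1355] inlet [-0.0201 -0.1242 -0.0075] cost 0.027
0.69 [267. 100. 378. 154.] world [0.4724 0.1467 0.1976] inlet [-0.0995  0.1115  0.0546] cost 0.033
world [0.4207 0.1377 0.018 ] t [ -2.2   0.4 181.8] r [-0.01 -0.11  0.09]
```

View pics/w10.png

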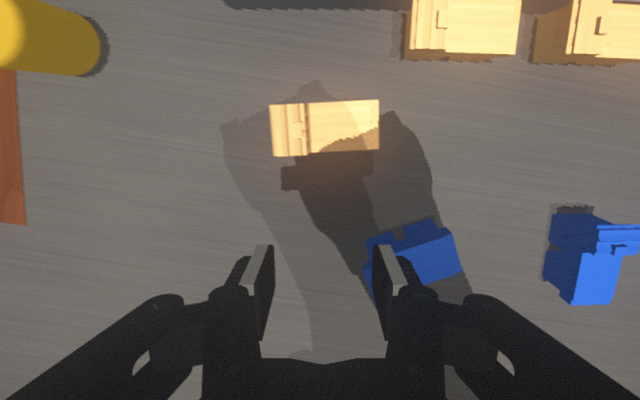

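Run:
```python
from fitw import *
o=bot.observe(); f=viewer.grab_frame("wrist"); c=cam(f,o)
for u in [(370,240),(432,217),(462,272)]: print(u,[inl([*back(c,[u],z)[0,:2],0])[:2] for z in (0,.05,.07)])
where(); goto(-.148,.113,.018)
```

```text
(370, 240) [array([-0.2212,  0.0588]), array([-0.2008,  0.0661]), array([-0.1926,  0.069 ])]
(432, 217) [array([-0.1957, -0.0043]), array([-0.179 ,  0.0122]), array([-0.1723,  0.0187])]
(462, 272) [array([-0.2584, -0.0427]), array([-0.2326, -0.0207]), array([-0.2223, -0.0119])]
t 10.25 inlet-frame [-0.1506  0.1094  0.199 ] yaw 0.0 F [-0.5  0.  -0.2] w 0.0426
world [0.4242 0.1413 0.018 ] t [  2.6  -3.6 181. ] r [ 0.02 -0.01  0.01]
```

```bash
python3 -m creep '[{"rx":0,"ry":0,"rz":0,"tx":2.5,"ty":-4,"tz":45,"hand":0},{"rx":0,"ry":0,"rz":0,"tx":2.5,"ty":-4,"tz":90,"hand":0},{"rx":0,"ry":0,"rz":0,"tx":2.5,"ty":-4,"tz":135,"hand":0},{"rx":0,"ry":0,"rz":0,"tx":2.5,"ty":-4,"tz":165,"hand":0},{"rx":0,"ry":0,"rz":0,"tx":2.5,"ty":-4,"tz":180,"hand":0},{"rx":0,"ry":0,"rz":0,"tx":2.5,"ty":-4,"tz":180,"hand":0}]' 20
python3 - <<'E'
from h import *
where(); goto(-.09,.113,.018);goto(-.051,.113,.018); f=viewer.grab_frame("wrist"); cv2.imwrite("pics/w11.png",f["pixels"])
E
```

```text
clock: 10.85
position: [0.4225, 0.1406, 0.0168]
tool_rot: [3.14, 0.005, 0.142]
force: [0.6, 0.4, -0.0]
grip_width: 0.0425
t 10.85 inlet-frame [-0.1498  0.1126  0.0168] yaw -0.001 F [ 0.6  0.4 -0. ] w 0.0425
world [0.4816 0.1495 0.018 ] t [59.8 -0.5 -1.5] r [ 0.09  0.29 -0.04]
world [0.5202 0.1551 0.018 ] t [98.8 -0.5 -1.7] r [ 0.09  0.29 -0.04]
```

View pics/w11.png

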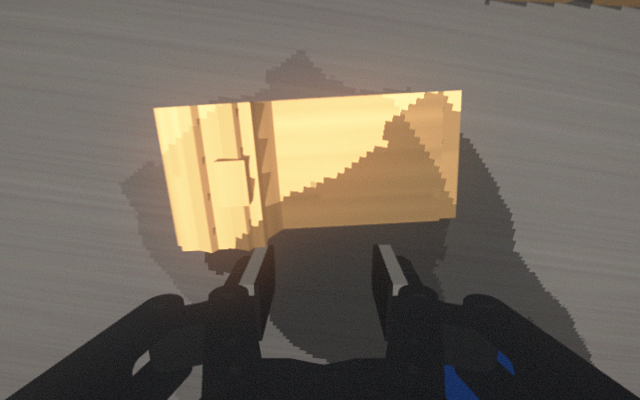

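Centred well enough; pushing.

```bash
python3 -m creep '[{"rx":0,"ry":0,"rz":0,"tx":10,"ty":-2,"tz":-2,"hand":0},{"rx":0,"ry":0,"rz":0,"tx":17,"ty":-2,"tz":-2,"hand":0},{"rx":0,"ry":0,"rz":0,"tx":23,"ty":-2,"tz":-2,"hand":0},{"rx":0,"ry":0,"rz":0,"tx":30,"ty":-2,"tz":-2,"hand":0},{"rx":0,"ry":0,"rz":0,"tx":37,"ty":-2,"tz":-2,"hand":0},{"rx":0,"ry":0,"rz":0,"tx":44,"ty":-2,"tz":-2,"hand":0},{"rx":0,"ry":0,"rz":0,"tx":51,"ty":-2,"tz":-2,"hand":0},{"rx":0,"ry":0,"rz":0,"tx":58,"ty":-2,"tz":-2,"hand":0}]' 20
python3 - <<'E'
from h import *
where(); goto(-.051,.113,.018); f=viewer.grab_frame("wrist"); cv2.imwrite("pics/w12.png",f["pixels"])
E
```

```text
clock: 11.7
position: [0.4815, 0.1526, 0.0216]
tool_rot: [-3.142, 0.001, 0.143]
force: [-14.8, 1.4, 31.0]
grip_width: 0.043
t 11.7 inlet-frame [-0.0897  0.1161  0.0216] yaw 0.0 F [-14.8   1.4  31. ] w 0.043
world [0.5202 0.1551 0.018 ] t [38.7  3.1  3.6] r [-0.    0.04  0.02]
```

View pics/w12.png

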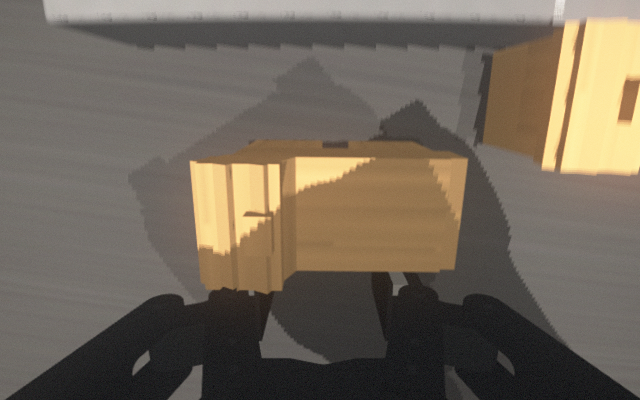

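```bash
python3 - <<'E'
from h import *
where()
E
python3 -m creep '[{"rx":0,"ry":0,"rz":0,"tx":-1,"ty":0,"tz":-1,"hand":0}]' 20
python3 - <<'E'
from h import *
where()
f=viewer.grab_frame("scene"); cv2.imwrite("pics/s12.png",cv2.resize(f["pixels"][100:280,260:460],None,fx=4,fy=3.3))
E
```

```text
t 11.75 inlet-frame [-0.0884  0.1161  0.0217] yaw 0.0 F [-4.5  1.1  8.7] w 0.0428
clock: 11.85
position: [0.4813, 0.1525, 0.0224]
tool_rot: [-3.141, -0.001, 0.143]
force: [0.4, -0.6, 0.6]
grip_width: 0.0426
t 11.85 inlet-frame [-0.0899  0.116   0.0224] yaw -0.0 F [ 0.4 -0.6  0.6] w 0.0426
```

View pics/s12.png

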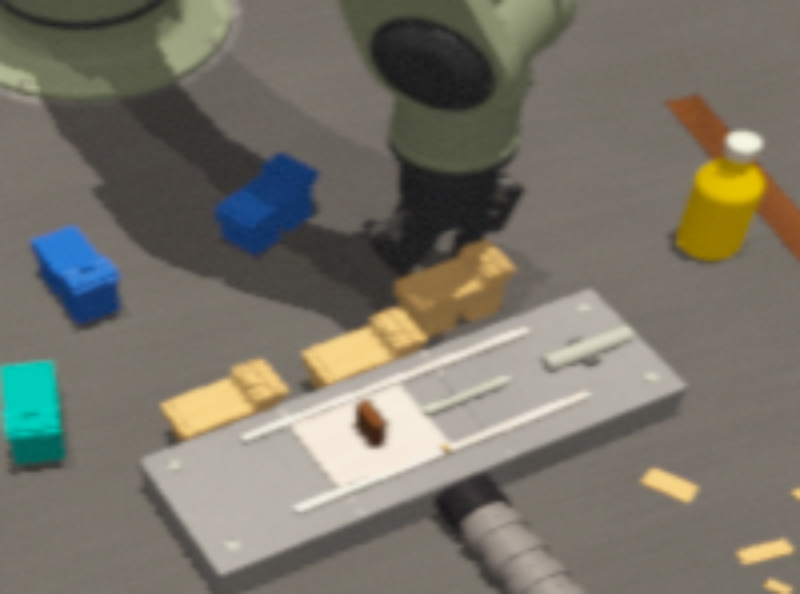

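```bash
python3 -m creep '[{"rx":0,"ry":0,"rz":0,"tx":-5,"ty":2,"tz":4,"hand":0},{"rx":0,"ry":0,"rz":0,"tx":0,"ty":2,"tz":6,"hand":0},{"rx":0,"ry":0,"rz":0,"tx":5,"ty":2,"tz":6,"hand":0},{"rx":0,"ry":0,"rz":0,"tx":10,"ty":2,"tz":6,"hand":0},{"rx":0,"ry":0,"rz":0,"tx":15,"ty":2,"tz":6,"hand":0},{"rx":0,"ry":0,"rz":0,"tx":20,"ty":2,"tz":6,"hand":0},{"rx":0,"ry":0,"rz":0,"tx":25,"ty":2,"tz":6,"hand":0},{"rx":0,"ry":0,"rz":0,"tx":30,"ty":2,"tz":6,"hand":0}]' 20
python3 - <<'E'
from h import *
where(); goto(-.051,.114,.017); f=viewer.grab_frame("wrist"); cv2.imwrite("pics/w13.png",f["pixels"])
E
```

```text
clock: 12.7
position: [0.5108, 0.1547, 0.0163]
tool_rot: [-3.142, -0.0, 0.143]
force: [-1.0, -0.5, 0.4]
grip_width: 0.0427
t 12.7 inlet-frame [-0.0604  0.114   0.0163] yaw 0.0 F [-1.  -0.5  0.4] w 0.0427
world [0.5201 0.1561 0.017 ] t [ 9.4 -0.  -0.7] r [-0.   -0.    0.01]
```

View pics/w13.png

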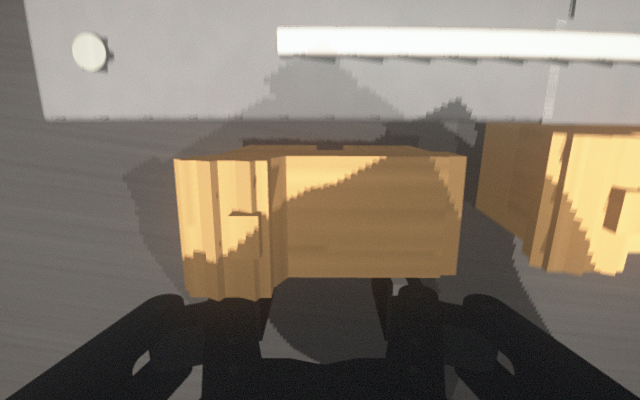

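```bash
python3 -m creep '[{"rx":0,"ry":0,"rz":0,"tx":3,"ty":0,"tz":0,"hand":0},{"rx":0,"ry":0,"rz":0,"tx":6,"ty":0,"tz":0,"hand":0},{"rx":0,"ry":0,"rz":0,"tx":8,"ty":0,"tz":0,"hand":0},{"rx":0,"ry":0,"rz":0,"tx":9,"ty":0,"tz":0,"hand":0},{"rx":0,"ry":0,"rz":0,"tx":10,"ty":0,"tz":0,"hand":0},{"rx":0,"ry":0,"rz":0,"tx":10,"ty":0,"tz":0,"hand":0},{"rx":0,"ry":0,"rz":0,"tx":10,"ty":0,"tz":0,"hand":0}]' 20
python3 - <<'E'
from h import *
where(); f=viewer.grab_frame("wrist"); cv2.imwrite("pics/w14.png",f["pixels"])
E
```

```text
clock: 13.45
position: [0.5203, 0.156, 0.0163]
tool_rot: [-3.142, -0.0, 0.143]
force: [-0.6, -0.2, -0.0]
grip_width: 0.0426
t 13.45 inlet-frame [-0.0508  0.1139  0.0163] yaw 0.0 F [-0.6 -0.2 -0. ] w 0.0426
```

View pics/w14.png

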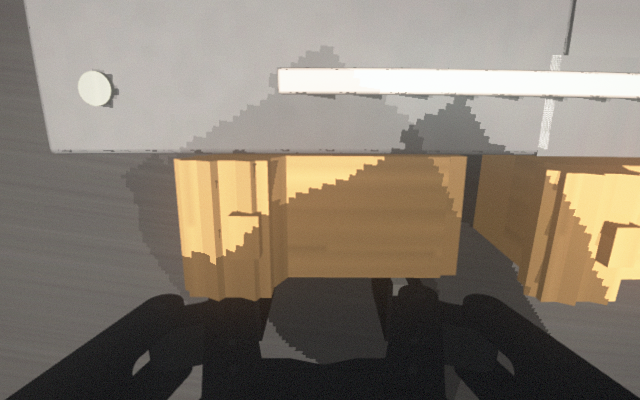

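```bash
python3 -m creep '[{"rx":0,"ry":0,"rz":0,"tx":1,"ty":0,"tz":0,"hand":0},{"rx":0,"ry":0,"rz":0,"tx":2,"ty":0,"tz":0,"hand":0},{"rx":0,"ry":0,"rz":0,"tx":2,"ty":0,"tz":0,"hand":0}]' 20
python3 - <<'E'
from h import *
where();goto(-.1,.113,.2); goto(.0,-.04,.2)
E
```

```text
clock: 13.8
position: [0.5206, 0.1561, 0.016]
tool_rot: [3.141, 0.003, 0.144]
force: [-10.7, -0.7, 6.1]
grip_width: 0.0432
t 13.8 inlet-frame [-0.0505  0.114   0.016 ] yaw 0.001 F [-10.7  -0.7   6.1] w 0.0432
world [0.4717 0.1481 0.2   ] t [ -50.1    1.  -183.8] r [0.03 0.18 0.05]
world [0.5925 0.0109 0.2   ] t [  49.8  154.1 -184.1] r [0.03 0.18 0.05]
```

```bash
python3 -m creep '[{"rx":0,"ry":0,"rz":0,"tx":-8,"ty":0,"tz":0,"hand":0},{"rx":0,"ry":0,"rz":0,"tx":-30,"ty":0,"tz":-3,"hand":0},{"rx":0,"ry":0,"rz":0,"tx":-45,"ty":0,"tz":-40,"hand":0},{"rx":0,"ry":0,"rz":0,"tx":-55,"ty":10,"tz":-85,"hand":0},{"rx":0,"ry":0,"rz":0,"tx":-50,"ty":45,"tz":-115,"hand":0},{"rx":0,"ry":0,"rz":0,"tx":-45,"ty":80,"tz":-150,"hand":0},{"rx":0,"ry":0,"rz":0,"tx":-40,"ty":115,"tz":-184,"hand":0},{"rx":0,"ry":0,"rz":0,"tx":-40,"ty":115,"tz":-184,"hand":0}]' 20
python3 -m creep '[{"rx":0,"ry":0,"rz":0,"tx":0,"ty":0,"tz":0,"hand":-0.3}]' 20
python3 - <<'E'
from fitw import *
where(); o=bot.observe(); f=viewer.grab_frame("wrist"); cv2.imwrite("pics/w15.png",f["pixels"]); pickle.dump((o,f),open("w15.pkl","wb"))
horses(o,f)
for r in viewer.outline_of("shutter_handle",f): print(r["score"],r["bbox"])
E
```

```text
clock: 14.6
position: [0.5016, 0.0323, 0.2042]
tool_rot: [3.14, -0.007, 0.137]
force: [-0.4, -0.3, -0.7]
grip_width: 0.0428
clock: 14.7
position: [0.4993, 0.0362, 0.2008]
tool_rot: [3.141, -0.002, 0.141]
force: [-0.5, 1.1, 0.1]
grip_width: 0.0548
t 14.7 inlet-frame [-0.0887 -0.0017  0.2008] yaw -0.002 F [-0.5  1.1  0.1] w 0.0548
0.89 [120.  71. 241. 127.] world [0.5512 0.1544 0.1329] inlet [-0.0204  0.1079 -0.0101] cost 0.082
0.71 [403.  75. 519. 131.] world [ 0.5827 -0.0687  0.1376] inlet [-0.0211 -0.1173 -0.0054] cost 0.083
0.57 [257.  73. 366. 125.] world [0.5662 0.0518 0.1325] inlet [-0.0202  0.0042 -0.0105] cost 0.026
0.67 [306.5, 0.0, 434.6, 38.0]
```

View pics/w15.png

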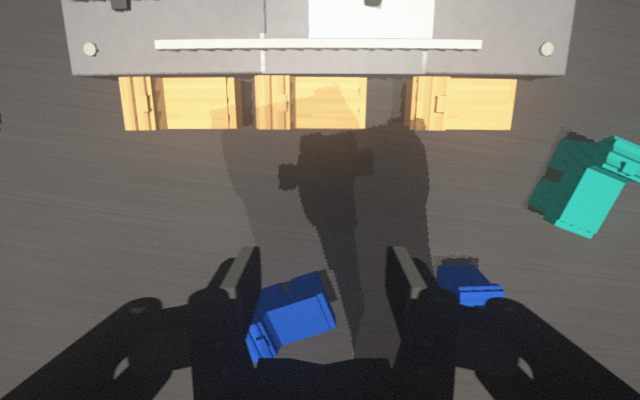

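```bash
python3 -m creep '[{"rx":0,"ry":0,"rz":0,"tx":35,"ty":15,"tz":-5,"hand":-0.3},{"rx":0,"ry":0,"rz":0,"tx":70,"ty":30,"tz":-10,"hand":-0.3},{"rx":0,"ry":0,"rz":0,"tx":90,"ty":38,"tz":-10,"hand":-0.3},{"rx":0,"ry":0,"rz":0,"tx":90,"ty":38,"tz":-10,"hand":-0.3},{"rx":0,"ry":0,"rz":0,"tx":90,"ty":38,"tz":-10,"hand":-0.3}]' 20
python3 - <<'E'
from fitw import *
o0,f0=pickle.load(open("w15.pkl","rb")); e=back(cam(f0,o0),[[72,74],[566,74]],.05); print([inl([*q[:2],0]) for q in e])
where(); o=bot.observe(); f=viewer.grab_frame("wrist"); cv2.imwrite("pics/w16.png",f["pixels"]); pickle.dump((o,f),open("w16.pkl","wb"))
for r in viewer.outline_of("shutter_handle",f): print(r["score"],r["bbox"])
E
```

```text
clock: 15.35
position: [0.5928, 0.0131, 0.209]
tool_rot: [-3.141, 0.002, 0.144]
force: [-0.8, 0.8, -0.3]
grip_width: 0.0555
[array([ 0.0035,  0.199 , -0.143 ]), array([ 0.0031, -0.2003, -0.143 ])]
t 15.35 inlet-frame [ 0.0006 -0.0379  0.209 ] yaw 0.001 F [-0.8  0.8 -0.3] w 0.0555
0.86 [173.5, 58.7, 381.7, 150.2]
```

View pics/w16.png

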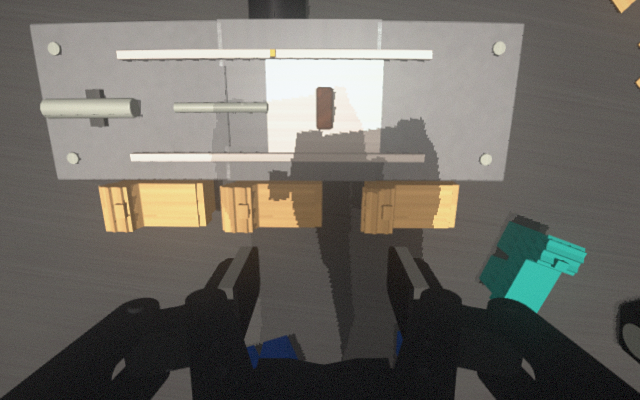

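```bash
python3 -m creep '[{"rx":0,"ry":0,"rz":0,"tx":35,"ty":2,"tz":20,"hand":-0.3},{"rx":0,"ry":0,"rz":0,"tx":45,"ty":2,"tz":40,"hand":-0.3},{"rx":0,"ry":0,"rz":0,"tx":45,"ty":2,"tz":50,"hand":-0.3},{"rx":0,"ry":0,"rz":0,"tx":45,"ty":2,"tz":50,"hand":-0.3}]' 20
python3 - <<'E'
from fitw import *
where(); o=bot.observe(); f=viewer.grab_frame("wrist"); cv2.imwrite("pics/w17.png",f["pixels"]); pickle.dump((o,f),open("w17.pkl","wb"))
for k in ("w16","w17"):
    o,f=pickle.load(open(k+".pkl","rb")); px=f["pixels"].astype(int); m=((px[:,:,2]-px[:,:,0]>25)&(px[:,:,2]<130)).astype(np.uint8)
    n,l,s,c=cv2.connectedComponentsWithStats(m); print(k,[(s[i],c[i]) for i in range(1,n) if s[i,4]>80])
E
```

```text
clock: 15.85
position: [0.6368, 0.0168, 0.159]
tool_rot: [-3.141, 0.003, 0.144]
force: [0.3, 1.0, 0.0]
grip_width: 0.0556
t 15.85 inlet-frame [ 0.0447 -0.0405  0.159 ] yaw 0.001 F [0.3 1.  0. ] w 0.0556
w16 [(array([317, 109,  15,  20,  96], dtype=int32), array([325.92708333, 123.20833333])), (array([ 99, 180, 118,  53, 954], dtype=int32), array([171.26834382, 194.18553459])), (array([ 219,  180,  104,   48, 1591], dtype=int32), array([295.11125079, 198.77561282])), (array([360, 181,  97,  54, 676], dtype=int32), array([395.01331361, 191.30325444]))]
w17 [(array([311, 158,  19,  49, 668], dtype=int32), array([319.72005988, 182.60928144])), (array([ 68, 248,  44,  13, 203], dtype=int32), array([ 85.54679803, 253.99014778])), (array([ 103,  249,  114,   89, 3115], dtype=int32), array([161.9929374 , 306.25264848])), (array([408, 249,  64,   7, 296], dtype=int32), array([436.97972973, 251.68581081])), (array([204, 250,  34,  16, 200], dtype=int32), array([221.945, 255.265])), (array([257, 250,  63,  50, 256], dtype=int32), array([297.1484375, 256.4140625])), (array([362, 250,  29,  61, 482], dtype=int32), array([374.17634855, 268.00207469])), (array([ 97, 258,  13,  49, 141], dtype=int32), array([103.33333333, 284.31205674]))]
```

View pics/w17.png

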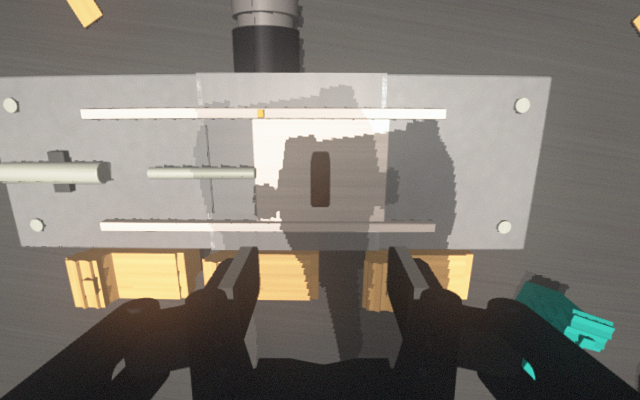

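Run:
```python
from fitw import *
cs=[];
for k in ("w16","w17"):
    o,f=pickle.load(open(k+".pkl","rb")); cs.append(cam(f,o))
p=tri(cs,[(324.5,107),(320,179)]); print(np.round(p,4),inl([*p[:2],0]))
for c,u in zip(cs,[(324.5,107),(320,179)]): q=back(c,[u],.092)[0]; print(np.round(q,4),inl([*q[:2],0]))
for c,u in zip(cs,[(273,53),(261,114)]): q=back(c,[u],.062)[0]; print("stud",inl([*q[:2],0]))
print("studtri",tri(cs,[(273,53),(261,114)]))
goto(.062,-.041,.06)
```

```text
[0.6568 0.0195 0.0807] [ 0.0649 -0.0407 -0.143 ]
[0.657  0.0194 0.092 ] [ 0.0651 -0.0408 -0.143 ]
[0.6593 0.0199 0.092 ] [ 0.0674 -0.0407 -0.143 ]
stud [ 0.1051 -0.001  -0.143 ]
stud [ 0.105  -0.0012 -0.143 ]
studtri [0.69088356 0.06430014 0.0624928 ]
world [0.654  0.0188 0.06  ] t [ 17.    0.3 100.2] r [-0.    0.07  0.04]
```

```bash
python3 -m creep '[{"rx":0,"ry":0,"rz":0,"tx":18,"ty":0,"tz":30,"hand":-0.3},{"rx":0,"ry":0,"rz":0,"tx":18,"ty":0,"tz":60,"hand":-0.3},{"rx":0,"ry":0,"rz":0,"tx":18,"ty":0,"tz":85,"hand":-0.3},{"rx":0,"ry":0,"rz":0,"tx":18,"ty":0,"tz":97,"hand":-0.3},{"rx":0,"ry":0,"rz":0,"tx":18,"ty":0,"tz":97,"hand":-0.3}]' 20
python3 - <<'E'
from fitw import *
where(); f=viewer.grab_frame("wrist"); cv2.imwrite("pics/w18.png",f["pixels"])
E
```

```text
clock: 16.4
position: [0.6555, 0.019, 0.0631]
tool_rot: [-3.142, 0.001, 0.143]
force: [-0.4, 0.1, -0.5]
grip_width: 0.0556
t 16.4 inlet-frame [ 0.0635 -0.041   0.0631] yaw 0.0 F [-0.4  0.1 -0.5] w 0.0556
```

View pics/w18.png

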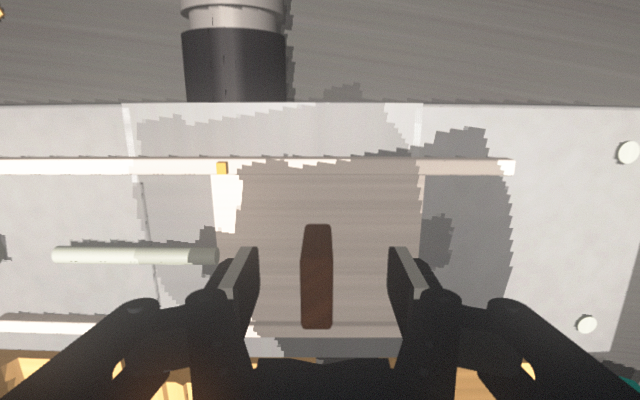

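```bash
python3 -m creep '[{"rx":0,"ry":0,"rz":0,"tx":0,"ty":0,"tz":0,"hand":1},{"rx":0,"ry":0,"rz":0,"tx":0,"ty":0,"tz":0,"hand":1},{"rx":0,"ry":0,"rz":0,"tx":0,"ty":0,"tz":0,"hand":1},{"rx":0,"ry":0,"rz":0,"tx":0,"ty":0,"tz":0,"hand":1},{"rx":0,"ry":0,"rz":0,"tx":0,"ty":0,"tz":0,"hand":1},{"rx":0,"ry":0,"rz":0,"tx":0,"ty":0,"tz":0,"hand":1}]' 60
python3 -c "
from h import *
where()"
```

```text
clock: 17.05
position: [0.6564, 0.0215, 0.0647]
tool_rot: [-3.139, -0.001, 0.145]
force: [-5.7, 9.4, 12.7]
grip_width: 0.0112
t 17.05 inlet-frame [ 0.0648 -0.0386  0.0647] yaw 0.002 F [-5.7  9.4 12.7] w 0.0112
```

```bash
python3 -m creep '[{"rx":0,"ry":0,"rz":0,"tx":0,"ty":-3,"tz":-1,"hand":1},{"rx":0,"ry":0,"rz":0,"tx":0,"ty":-8,"tz":-1,"hand":1},{"rx":0,"ry":0,"rz":0,"tx":0,"ty":-14,"tz":-1,"hand":1},{"rx":0,"ry":0,"rz":0,"tx":0,"ty":-20,"tz":-1,"hand":1},{"rx":0,"ry":0,"rz":0,"tx":0,"ty":-26,"tz":-1,"hand":1},{"rx":0,"ry":0,"rz":0,"tx":0,"ty":-32,"tz":-1,"hand":1},{"rx":0,"ry":0,"rz":0,"tx":0,"ty":-37,"tz":-1,"hand":1},{"rx":0,"ry":0,"rz":0,"tx":0,"ty":-40,"tz":-1,"hand":1}]' 60
python3 - <<'E'
from h import *
import pickle
where(); o=bot.observe(); f=viewer.grab_frame("wrist"); cv2.imwrite("pics/w19.png",f["pixels"])
pickle.dump((o,f),open("w19.pkl","wb"))
E
```

```text
clock: 17.85
position: [0.6512, 0.0575, 0.0648]
tool_rot: [3.14, -0.001, 0.142]
force: [4.8, -6.5, -1.3]
grip_width: 0.0107
t 17.85 inlet-frame [ 0.0648 -0.0022  0.0648] yaw -0.001 F [ 4.8 -6.5 -1.3] w 0.0107
```

View pics/w19.png

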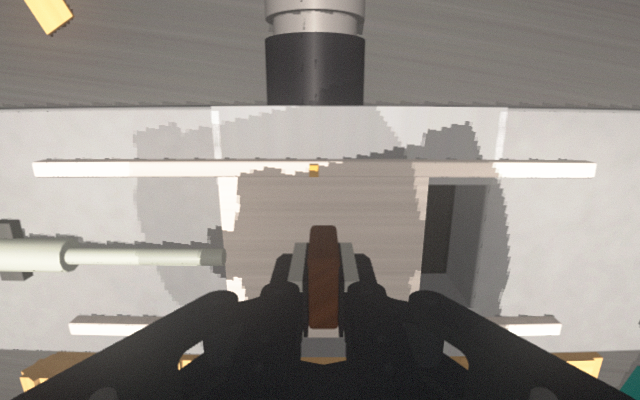

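```bash
python3 -m creep '[{"rx":0,"ry":0,"rz":0,"tx":0,"ty":-1,"tz":0,"hand":1},{"rx":0,"ry":0,"rz":0,"tx":0,"ty":-1,"tz":0,"hand":1},{"rx":0,"ry":0,"rz":0,"tx":0,"ty":-1,"tz":0,"hand":1}]' 60
cat > chk.py <<'E'
from fitw import *
where(); o=bot.observe(); f=viewer.grab_frame("wrist"); cv2.imwrite("pics/%s.png"%sys.argv[1],f["pixels"])
px=f["pixels"].astype(int); c=cam(f,o)
sub=px[155:185,250:400]; m=((sub[:,:,2]-sub[:,:,0]>80)).astype(np.uint8)
n,l,s,ce=cv2.connectedComponentsWithStats(m); i=1+np.argmax(s[1:,4]); st=ce[i]+[250,155]
q=back(c,[st],.062)[0]; print("stud px",st,s[i],inl([*q[:2],0]))
fin=px[228:240,280:380]; mm=(fin[:,:,2]-fin[:,:,0]>25)&(fin[:,:,2]<140); xs=np.nonzero(mm)[1]+280
u=[(xs.min()+xs.max())/2,234]; h=back(c,[u],.092)[0]; print("fin px",xs.min(),xs.max(),inl([*h[:2],0]), "offset to stud mm",1000*(inl([*h[:2],0])-inl([*q[:2],0]))[1])
E
python3 chk.py w20
```

```text
clock: 18.2
position: [0.6512, 0.0581, 0.0648]
tool_rot: [3.14, -0.001, 0.142]
force: [5.0, -6.1, -1.9]
grip_width: 0.0109
t 18.2 inlet-frame [ 0.0648 -0.0016  0.0648] yaw -0.001 F [ 5.  -6.1 -1.9] w 0.0109
stud px [315.70689655 167.68965517] [61 10 10  7 58] [ 0.1067 -0.0006 -0.143 ]
fin px 311 335 [ 0.0886 -0.0036 -0.143 ] offset to stud mm -3.0
```

View pics/w20.png

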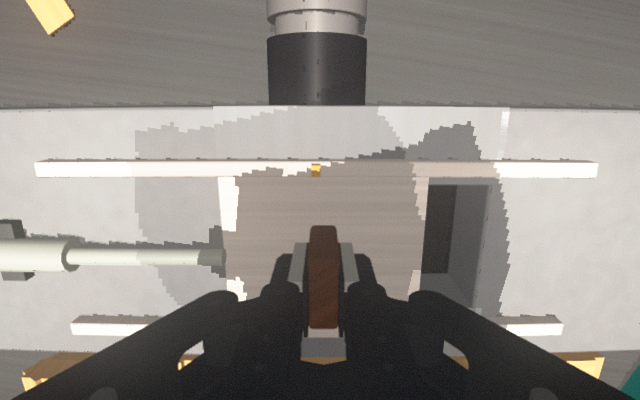

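```bash
python3 -m creep '[{"rx":0,"ry":0,"rz":0,"tx":0,"ty":-2,"tz":0,"hand":1},{"rx":0,"ry":0,"rz":0,"tx":0,"ty":-3,"tz":0,"hand":1},{"rx":0,"ry":0,"rz":0,"tx":0,"ty":-3,"tz":0,"hand":1},{"rx":0,"ry":0,"rz":0,"tx":0,"ty":-3,"tz":0,"hand":1},{"rx":0,"ry":0,"rz":0,"tx":0,"ty":-3,"tz":0,"hand":1}]' 60
python3 chk.py w21
python3 - <<'E'
from h import *
for n in ("top","scene"):
    f=viewer.grab_frame(n); p=f["pixels"]; s=p[125:260,225:405] if n=="top" else p[155:285,260:450]
    cv2.imwrite(f"pics/{n}_end.png",cv2.resize(s,None,fx=4,fy=4,interpolation=cv2.INTER_CUBIC))
E
```

```text
clock: 18.75
position: [0.6508, 0.061, 0.0648]
tool_rot: [3.14, -0.001, 0.142]
force: [4.5, -6.7, -1.0]
grip_width: 0.0108
t 18.75 inlet-frame [0.0648 0.0013 0.0648] yaw -0.001 F [ 4.5 -6.7 -1. ] w 0.0108
stud px [321.34285714 167.02857143] [68 10 10  6 35] [ 1.07e-01 -1.00e-04 -1.43e-01]
fin px 311 334 [ 0.0886 -0.0005 -0.143 ] offset to stud mm -0.4
```

View pics/scene_end.png

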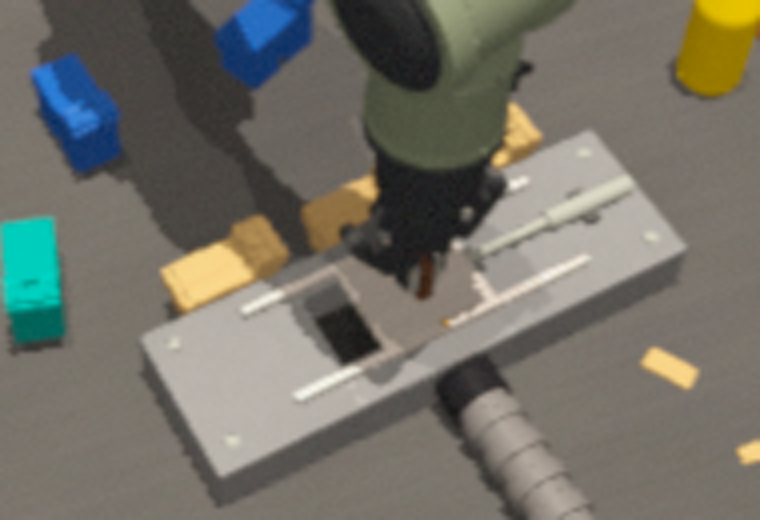

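View pics/top_end.png

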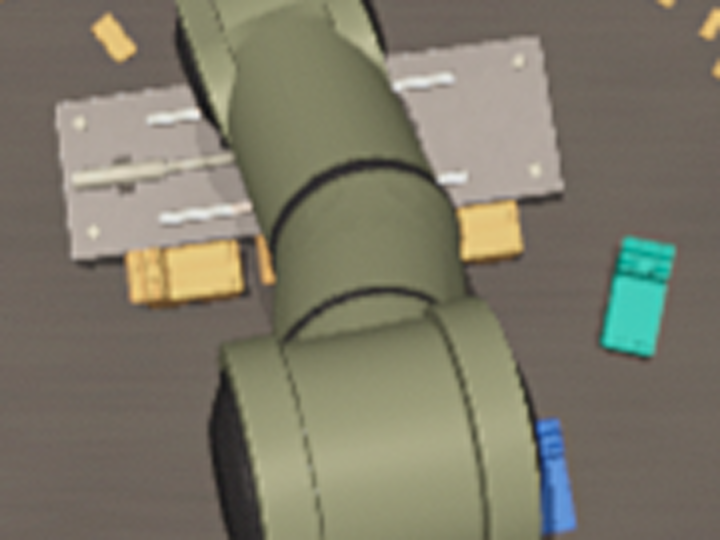

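View pics/w21.png

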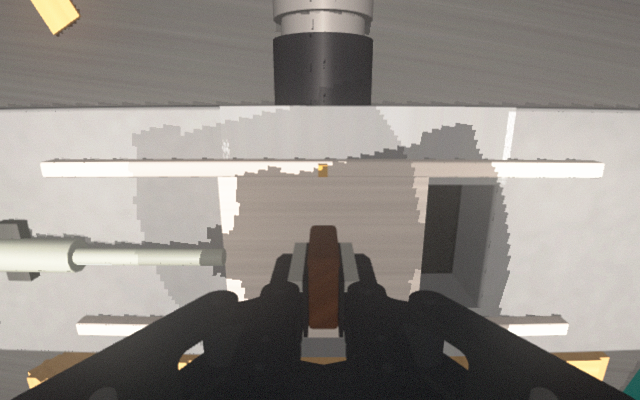

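```bash
for i in 1 2; do python3 -m creep '[{"rx":0,"ry":0,"rz":0,"tx":0,"ty":0,"tz":0,"hand":1},{"rx":0,"ry":0,"rz":0,"tx":0,"ty":0,"tz":0,"hand":1},{"rx":0,"ry":0,"rz":0,"tx":0,"ty":0,"tz":0,"hand":1},{"rx":0,"ry":0,"rz":0,"tx":0,"ty":0,"tz":0,"hand":1},{"rx":0,"ry":0,"rz":0,"tx":0,"ty":0,"tz":0,"hand":1},{"rx":0,"ry":0,"rz":0,"tx":0,"ty":0,"tz":0,"hand":1},{"rx":0,"ry":0,"rz":0,"tx":0,"ty":0,"tz":0,"hand":1},{"rx":0,"ry":0,"rz":0,"tx":0,"ty":0,"tz":0,"hand":1}]' 60; done
python3 chk.py w22
python3 - <<'E'
from h import *
f=viewer.grab_frame("top")
for t in ("glue","tape","offcut"):
    for r in viewer.outline_of(t,f)[:1]: print(t,r["score"],r["bbox"])
print(bot.job_done())
E
```

```text
clock: 19.7
position: [0.6508, 0.061, 0.0648]
tool_rot: [3.14, -0.001, 0.142]
force: [4.5, -6.0, -1.6]
grip_width: 0.0106
clock: 20.5
position: [0.6508, 0.061, 0.0648]
tool_rot: [3.14, -0.001, 0.142]
force: [4.2, -6.2, -1.7]
grip_width: 0.0106
t 20.5 inlet-frame [0.0648 0.0013 0.0648] yaw -0.001 F [ 4.2 -6.2 -1.7] w 0.0106
stud px [321.38888889 167.02777778] [68 10 10  6 36] [ 1.07e-01 -1.00e-04 -1.43e-01]
fin px 312 334 [ 0.0886 -0.0007 -0.143 ] offset to stud mm -0.6
glue 0.94 [181.7, 192.5, 212.2, 211.7]
tape 0.54 [427.8, 209.4, 446.1, 231.8]
offcut 0.65 [432.6, 154.9, 469.1, 180.2]
the job is handed in; nothing more can be done
None
```

I pushed the three pine horses flush against the inlet's front with the half-open fingers. I then gripped the shutter handle at 60 N, slid it to half open, and handed in at about 20.5 s while still holding it.

**Horses:** The last full view of the row, taken just before the shutter move, put all three within about 1 mm of flush (x −20.2 to −21.1 mm). Each was turned about 0.01 rad or less. After the shutter move I only had partly hidden top and scene views of them, and what showed was still in the row.

**Shutter:** The handle measured 0.6 mm short of level with the half-travel stud. The tool stood still through 1.6 s of holding, with about 6 N of spring force along the slide.

**Bystanders:** The glue bottle, tape and offcut stayed at their starting places in the top view, within detector noise. I did not touch the blue and turquoise look-alikes.

**Checks that failed or disagreed:**
- My first reading of the handle from the fixed cameras gave a height of 0.119 m, so I discarded it. The wrist views gave 0.081 m against the stated 0.092 m; the stud's height matched.
- The gripped width read 10.6 mm against the 12 mm fin.
- There was a short 31 N upward force on the tool while pushing the third horse. It cleared when I backed off and pushed lower.
- One move was refused because its rows lacked some keys; nothing moved.

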